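# Lift a sample tray out of the drying chamber and box it

## Task

Slide the orange-handled flat lifter under the small steel sample tray in the drying chamber, lift the tray out on the blade and set it down level on the two rails of the cooling stand, drawing the lifter out from under it. Lay the lifter flat on the bench, then grip the tray with the fingers and put it flat in the blue box, lowering it to the floor of the box before you let go. Keep the tray level throughout, and leave the other things on the bench where they are.

Things in the scene. Friction and masses are not known exactly. Their poses are not given: they have to be found in the camera images.
- tray_center (a point): Centre (half-way up, 10 mm above its underside) of a loose shallow open steel tray with flat bottom and three red-brown discs fixed in it: 84 mm long (x axis), 56 mm wide (y axis), 20 mm high (z up), walls 3 mm, about 50 g. It starts on the two rails in the drying chamber, its length within 0.1 rad of the chamber's x axis.
- tray: The same tray; origin at the centre of its underside, same axes.
- lifter: Loose flat lifter (spatula), 291 mm long, about 90 g, lying flat on the bench; origin on its underside below the middle of the handle, x axis towards the blade, z up. Its neck, 14 mm wide, slopes down from the handle to the blade and meets it at x = 140 mm. A foot below the butt end keeps it level on the bench.
- lifter_grip (a point): Centre of the lifter's orange handle, 20 mm above the lifter's underside, axes as the lifter. Handle 110 mm long (x), 20 mm wide (y), 24 mm high, from 8 to 32 mm above the underside. The lifter balances a little ahead of this point.
- lifter_blade (a point): Upper face of the lifter's flat blade (steel with a dark non-slip coat), 190 mm ahead (x) of the handle's centre and 2.5 mm above the underside. The blade is 2.5 mm thick, at the very underside, 32 mm wide, and runs from 50 mm behind to 46 mm ahead of this point (its last 16 mm are 24 mm wide).
- chamber_deck (a point): In the fixed drying chamber: point midway between its two rails at the height of their tops, 58 mm above the bench. x axis points level into the chamber: open front at x = -75 mm, back wall at x = 67 mm. Rails run along x, 5 mm wide, 18 mm above the inner floor, 44 mm clear gap between them, in which the blade passes under the tray.
- stand_top (a point): Fixed grey metal cooling stand: point midway between its two rails at the height of their tops, 36 mm above the bench; x axis along the rails, z up. Rails 100 mm long, 5 mm wide, 44 mm clear gap, open at both ends. The tray rests on both, its length along them, overhanging their outer faces by 1 mm; the lifter's handle goes on the -x side.
- store_box_in (a point): Centre of the inner floor (4 mm above the bench) of the fixed open blue box, inside 104 mm (x) by 134 mm (y), walls 4 mm thick, 44 mm high above the bench; axes along its walls, z up. The tray fits with its length along the box's x axis, with the fingers on its long sides; across (along y) it fits as well.
- store_box: The blue box itself; origin under its centre.
- chamber: The drying chamber: white housing 150 mm deep (x), 96 mm wide, 126 mm high, side walls inside at y = +-40 mm, clear roof whose underside is 120 mm above the bench; origin on the bench under its centre, axes as chamber_deck.
- stand: The cooling stand itself; origin on the bench under its centre, axes as stand_top. Its rails stand 30 mm high on a base plate 110 x 54 mm, 6 mm thick.
- analyser: Fixed large white machine with green trim and a laptop on top, 304 mm deep (x), 558 mm wide (y), 280 mm high; origin on the bench under its centre. It stands behind the lifter and the blue box, beside the drying chamber: swing round in front of it (nearer the robot).
- petri: Bystander: loose closed petri dish, 91 mm across, 16 mm high; origin under its centre.
- bottle_blue: Bystander: loose bottle with a blue cap, 61 mm across, 138 mm high; origin under its centre.
- marker: Bystander: loose red marker pen lying on the bench, 128 mm long, 11 mm thick; origin under its centre.

How it is judged:
By the outcome, as a careful person would: the job done as asked, in the order asked, and still so for the second after the job is handed in, with the robot touching nothing.
It also fails if it takes over 72 s, if anything falls off the work surface, if the arm or the gripper's body presses on something with over 40 N, if the wrist force passes 120 N, or if a joint passes its speed limit or range.

## Robot

A 6-joint arm with a two-finger parallel gripper is mounted at the origin on a cart in front of the work surface, level with it; the furniture and walls round the work are solid. World frame = base frame: x ahead of the robot, y to its left, z up, the work surface at z = 0. Lengths are in m, angles in rad, forces in N, time in s.
With the tool pointing down it reaches from about 0.3 to 0.875 m from the base axis. Payload 6.4 kg.
Tool frame: the origin (TCP) lies midway between the tips of the shut fingers; the grasp point (between the pads) lies ctrl.grip_point_offset behind it (ctrl.grip_point_offset is the distance from the TCP to the grasp point, in m); z points along the fingers, y is the direction in which the jaws open and shut (so a half turn about z gives the same grasp; the last joint's range is limited). The gripper opens to 85 mm and grips with 20 to 120 N. Pads are 22 mm wide; open, the fingers measure 114 mm over their backs; the gripper's body (76 mm by 85 mm) begins 54 mm behind the grasp point. The pads swing forward as they close: fully open they stand 13 mm farther back than shut.
Start: joints at [0.945, 0.181, 1.607, -0, 1.354, -0.206], TCP at [0.234, 0.525, 0.231] pointing down, gripper open.
Joint ranges: [-2.99, 2.99], [-0.89, 2.07], [0.3, 2.58], [-1.14, 4.28], [0, 2.63], [-3.12, 3.12]. Speed limits (rad/s): [2.57, 2.57, 3.01, 3.14, 3.14, 3.14].

## Interface

Orientations are given as a unit quaternion [w, x, y, z].
In Python, from bench import ctrl, viewer gives the robot as it stands.
- The arm moves only by the shell command python3 -m handwheel 'ROWS' [OPENING]. ROWS is JSON, a list of rows, each an object with "travel": the shift along the tool's x, y, z as a fraction of full scale, a list of three; "dr": the turn, a rotation vector about the tool's x, y, z as a fraction of full scale, a list of three. A call has 1 to 20 rows; each row shifts and turns the pose as measured when the row begins, along the tool's axes as they then stand; what a row does not reach is not made up. Full scale, the value 1, is 150 mm for a shift and 30 degrees for a turn. A row lasts 1/12 s, in which the tool goes at most 41.7 mm and 7.16 degrees, less where a joint would pass 70% of its speed; a pose out of reach is approached as far as the arm can. A call with a number of a shift or a turn outside -1 to 1 is refused whole. A call with a gripper value outside its range is refused whole. OPENING is the opening, from -1 (shut) to 1 (fully open), set as the call begins (- or left out, the last holds). The fingers move at their own pace and stop on an object; the grip force is fixed at half the most. Time passes only in rows, so rows that do not move let the fingers close. It gives the time, the measured TCP pose, the force and the opening at its end, in the units of the state.
- ctrl.get_obs(): the state, without advancing time (a new reading comes with each control period).
- viewer.camera(name): name is "scene" or "top"; returns the picture (420x560x3 uint8, red, green, blue); there is no depth.
- viewer.get_calibration(name): a dict with "camera_matrix" (3x3 intrinsics, pixels), "R" (3x3) and "t" (3): a world point X has camera coordinates R X + t. Camera axes: x right, y down, z forward; pixel columns grow to the right and rows downward; lengths in m; the calibration is good to about 2 mm. A picture is of the moment at which its call begins. get_calibration takes no time and is no camera call.
- ctrl.hand_in(): hands the job in, once; it reports no verdict.
The state is a dict: "time_s": time; "q": joint angles; "dq": joint speeds; "joint_efforts": joint torques, N m; "eef_pos": TCP position; "eef_rot": TCP orientation; "wrist_force": force on the tool from outside, world axes, zero at the start; "torque": the same for the moment, N m; "opening": opening from 0.0 (shut) to 1.0 (fully open).
Only numpy, scipy, OpenCV 4.12 (cv2) and the standard library are available. Lean on these libraries where they do the work, as an engineer would, in place of code of your own. Each camera call takes 0.05 s, during which the arm holds its last target. There are 200 camera calls.

## Working session

There is one attempt and no reset: what is moved stays moved. The work goes in short steps, Python scripts to look and compute and a shell command to move; the robot and the scene stay as the last step left them, time stands still between calls to the robot, and variables do not carry over. Pictures are saved under pics/ and viewed, about 8 in all and at most 12, crops included, and the job is handed in when it is done.

```bash
ls; mkdir -p pics; python3 - <<'E'
from bench import ctrl, viewer
import cv2, json
for n in ("scene","top"):
    im=viewer.camera(n); cv2.imwrite(f"pics/{n}0.png",im[:,:,::-1])
    c=viewer.get_calibration(n); print(n,{k:__import__('numpy').round(v,4).tolist() for k,v in c.items()})
print(ctrl.get_obs(), ctrl.grip_point_offset)
E
```

```text
pics
scene {'camera_matrix': [[522.7719, 0.0, 274.4624], [0.0, 522.7719, 200.6788], [0.0, 0.0, 1.0]], 'R': [[0.8438, -0.5364, -0.0126], [-0.3279, -0.4969, -0.8035], [0.4248, 0.6821, -0.5952]], 't': [-0.4802, 0.2499, 1.9541]}
top {'camera_matrix': [[456.6403, 0.0, 276.8643], [0.0, 456.6403, 198.9037], [0.0, 0.0, 1.0]], 'R': [[-0.0094, -0.9999, 0.0094], [-0.9827, 0.0075, -0.1852], [0.1851, -0.011, -0.9827]], 't': [-0.0047, 0.5612, 1.805]}
{'time_s': 0.1, 'q': array([ 9.44716532e-01,  1.81470840e-01,  1.60789245e+00,  1.00691749e-06,
        1.35384334e+00, -2.06344184e-01]), 'dq': array([ 3.33238369e-04, -2.01590742e-04, -4.20168094e-03,  1.24986397e-03,
        5.13639131e-05,  8.73562936e-04]), 'joint_efforts': array([ 5.20567919e-04, -4.45873868e+01, -3.52239382e+01, -3.45784283e-04,
        4.11417423e-03, -4.33700086e-05]), 'eef_pos': array([0.2340297 , 0.52466924, 0.23047948]), 'eef_rot': array([-3.26712415e-04,  2.08330646e-01,  9.78058122e-01, -7.37891043e-04]), 'wrist_force': array([ 0.2411695 , -0.21493416,  0.70130698]), 'torque': array([ 0.04596073, -0.02153251,  0.00535654]), 'opening': 0.9995652725175498} 0.0187
```

View pics/scene0.png

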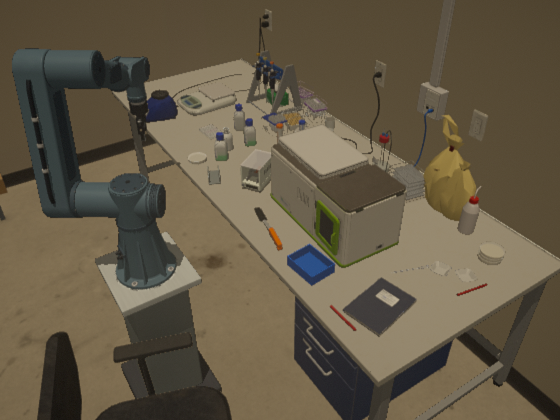

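View pics/top0.png

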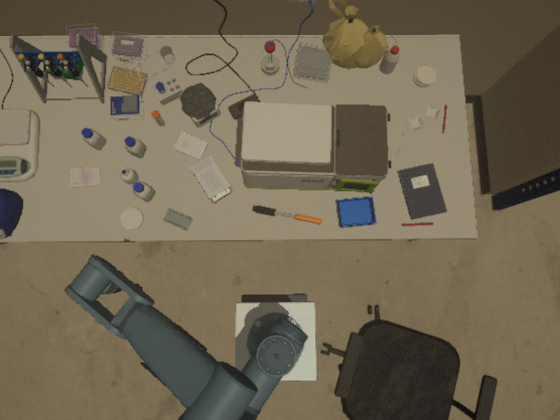

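```bash
python3 - <<'E'
import cv2,numpy as np
from bench import viewer
def crop(n,x0,y0,w,h,s,k=6):
    im=np.mean([viewer.camera(n).astype(float) for _ in range(k)],0).astype(np.uint8)[:,:,::-1]
    c=cv2.resize(im[y0:y0+h,x0:x0+w],None,fx=s,fy=s,interpolation=cv2.INTER_CUBIC)
    return cv2.convertScaleAbs(c,alpha=1.5)
a=crop("top",160,150,100,85,8,2); b=crop("scene",190,140,100,75,8,2)
cv2.imwrite("pics/top1.png",a[:600]);cv2.imwrite("pics/sc1.png",b)
E
```

```text
(no output)
```

View pics/top1.png

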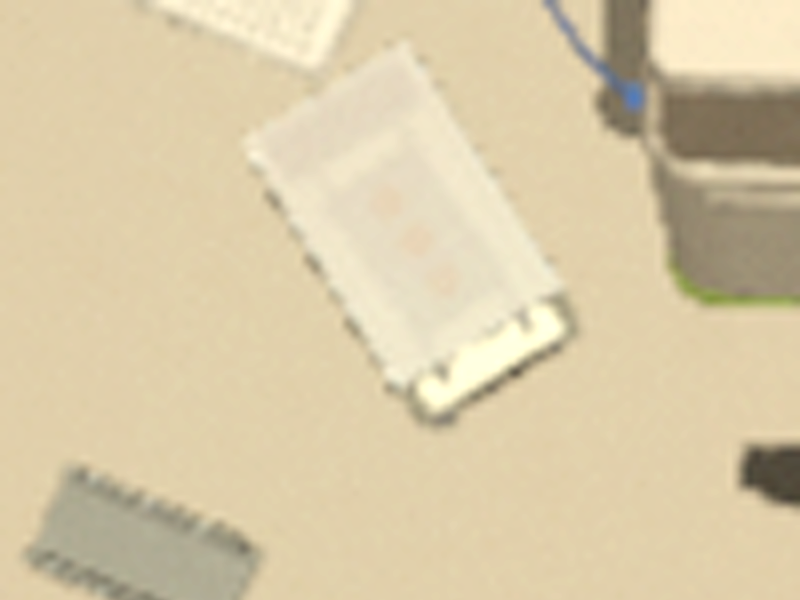

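View pics/sc1.png

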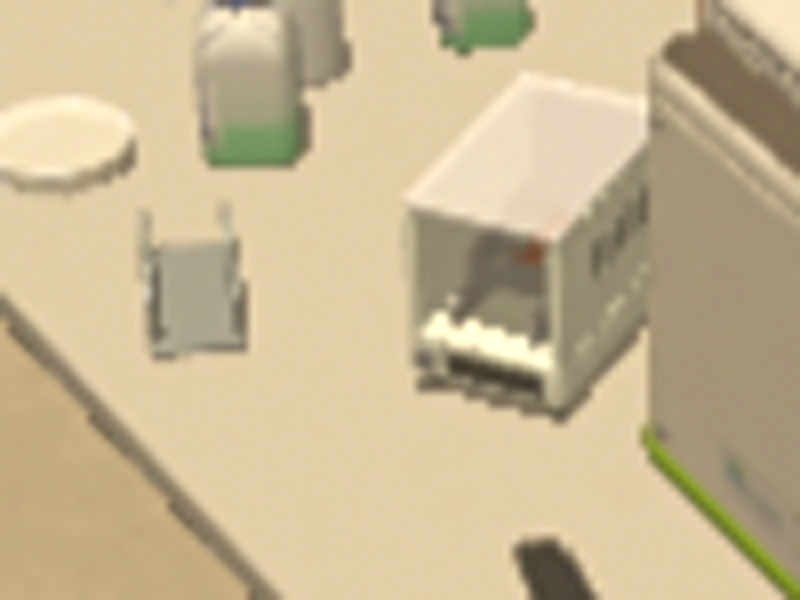

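The top crop shows the chamber roof with corners near (250,142), (405,42), (567,293) and (393,388), with the tray's three discs at (388,200), (415,238) and (443,280). The stand is at lower left. The scene crop shows the chamber's open front from (405,203) to (560,415) and the stand at (145–245, 205–355). Next I'll compute the poses.

```bash
cat > h.py <<'E'
import numpy as np, cv2
from bench import ctrl, viewer
from scipy.optimize import least_squares
C={n:viewer.get_calibration(n) for n in("top","scene")}
def proj(n,X):
    c=C[n]; p=(np.atleast_2d(X)@np.array(c["R"]).T+c["t"])@np.array(c["camera_matrix"]).T
    return p[:,:2]/p[:,2:]
def back(n,uv,z):
    c=C[n];R=np.array(c["R"]);d=R.T@np.linalg.inv(c["camera_matrix"])@np.r_[uv,1];o=-R.T@c["t"]
    return o+d*(z-o[2])/d[2]
def W(p,pts):
    x,y,a=p;pts=np.atleast_2d(pts).astype(float);c,s=np.cos(a),np.sin(a)
    return np.c_[x+c*pts[:,0]-s*pts[:,1],y+s*pts[:,0]+c*pts[:,1],pts[:,2]]
def fit(obs,p0):  # obs list (cam,(u,v),(x,y,z))
    f=lambda p:np.concatenate([(proj(n,W(p,m))[0]-uv) for n,uv,m in obs])
    r=least_squares(f,p0,loss="soft_l1"); return r.x,r.fun.reshape(-1,2).round(1).tolist()
def img(n): return viewer.camera(n)[:,:,::-1].copy()
def state():
    o=ctrl.get_obs();v=o["eef_rot"]
    from scipy.spatial.transform import Rotation as R
    M=R.from_quat(np.r_[v[1:],v[0]]).as_matrix()
    return o,M
E
python3 - <<'E'
from h import *
T=lambda u,v:("top",np.array([160+(u+.5)/8-.5,150+(v+.5)/8-.5]))
S=lambda u,v:("scene",np.array([190+(u+.5)/8-.5,140+(v+.5)/8-.5]))
h=.126
obs=[(*T(250,142),(.075,.048,h)),(*T(405,42),(.075,-.048,h)),(*T(567,293),(-.075,-.048,h)),(*T(393,388),(-.075,.048,h)),
(*S(405,203),(-.075,.048,h)),(*S(552,240),(-.075,-.048,h)),(*S(525,75),(.075,.048,h)),(*S(560,413),(-.075,-.048,0)),(*S(415,375),(-.075,.048,0))]
p,r=fit(obs,[.7,.25,.6]);print("chamber",p,np.degrees(p[2]),r)
d=[back(*T(u,v),.064)[:2] for u,v in((388,200),(415,238),(443,280))]
print("discs",d,"yaw",np.degrees(np.arctan2(*(d[0]-d[2])[::-1])))
c,s=np.cos(p[2]),np.sin(p[2]);print("tray in chamber",np.array([[c,s],[-s,c]])@(d[1]-p[:2]))
st=[(*T(72,470),(.055,-.027,.006)),(*T(30,552),(.055,.027,.006))]
for f in(("top",0),("scene",0)):pass
im=img("top");hsv=cv2.cvtColor(im,cv2.COLOR_BGR2HSV)
def m(lo,hi,roi):
    k=cv2.inRange(hsv,lo,hi);z=np.zeros_like(k);x,y,X,Y=roi;z[y:Y,x:X]=k[y:Y,x:X];return z
for nm,k,z in(("orange",m((5,150,120),(20,255,255),(280,200,335,230)),.028),("dark",m((0,0,0),(180,255,70),(245,195,285,222)),.0025),("blue",m((95,120,60),(125,255,255),(325,185,390,235)),.03)):
    pts=cv2.findNonZero(k); q=cv2.minAreaRect(pts); print(nm,len(pts),q, pts.reshape(-1,2).mean(0), "ctr",back("top",pts.reshape(-1,2).mean(0),z)[:2].round(4),[back("top",b,z)[:2].round(3).tolist() for b in cv2.boxPoints(q)])
def crop(im,x0,y0,w,h,s): return cv2.convertScaleAbs(cv2.resize(im[y0:y0+h,x0:x0+w],None,fx=s,fy=s,interpolation=cv2.INTER_CUBIC),alpha=1.5)
a=crop(im,155,200,50,30,8);b=crop(img("scene"),200,160,34,30,13)
c=crop(im,245,192,140,40,5.7)
o=np.zeros((600,800,3),np.uint8);o[:240,:400]=a;o[:350-0,400:800]=b[:350,:400];o[360:588,:798]=c
cv2.imwrite("pics/m2.png",o)
E
```

```text
chamber [0.6400056  0.25369317 0.55128514] 31.5863116569667 [[-1.0, -0.5], [0.6, -0.4], [-0.2, -0.5], [0.5, 0.4], [-0.9, -0.6], [0.2, -0.1], [0.0, -0.6], [0.1, 2.0], [-0.7, 1.5]]
discs [array([0.66202232, 0.27017935]), array([0.64205436, 0.25609826]), array([0.62007953, 0.24153096])] yaw 34.33444117018145
tray in chamber [0.00300499 0.00097568]
orange 119 ((308.3461608886719, 218.76925659179688), (25.69120979309082, 4.510670185089111), 11.309932708740234) [308.42016807 218.78991597] ctr [ 0.4819 -0.1381] [[0.484, -0.084], [0.502, -0.088], [0.48, -0.191], [0.462, -0.187]]
dark 134 ((263.3653869628906, 210.173095703125), (21.1805419921875, 6.471831798553467), 11.309932708740234) [263.91044776 210.20149254] ctr [0.5231 0.0443] [[0.519, 0.092], [0.546, 0.087], [0.528, 0.001], [0.501, 0.006]]
blue 847 ((356.8414611816406, 211.57315063476562), (26.945295333862305, 34.45463943481445), 83.6598129272461) [355.59504132 211.79338843] ctr [ 0.5091 -0.3322] [[0.558, -0.263], [0.573, -0.405], [0.462, -0.412], [0.447, -0.271]]
```

View pics/m2.png

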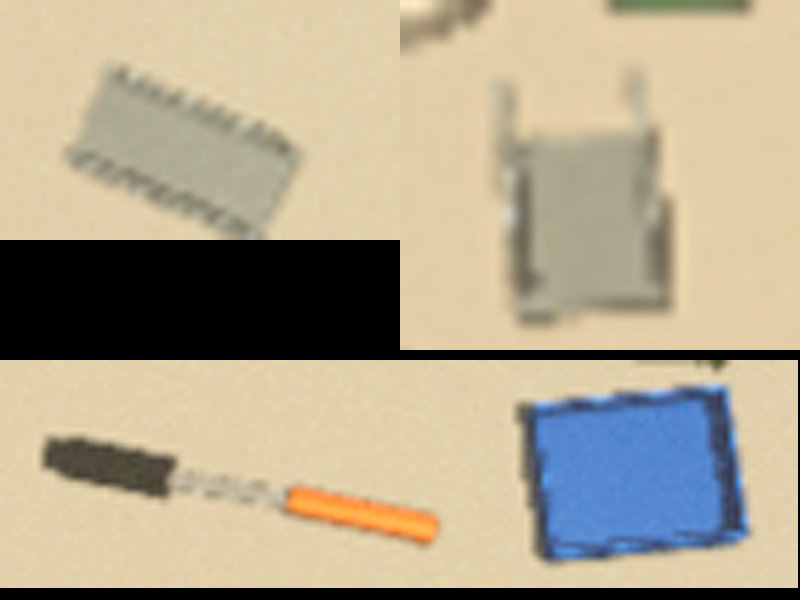

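```bash
python3 - <<'E'
from h import *
T=lambda u,v:("top",np.array([155+(u+.5)/8-.5,200+(v+.5)/8-.5]))
S=lambda u,v:("scene",np.array([200+(u+.5)/13-.5,160+(v+.5)/13-.5]))
obs=[(*S(518,320)[:1],S(118,320)[1],(-.055,.027,.0)),("scene",S(270,308)[1],(-.055,-.027,0.)),("scene",S(97,80)[1],(.05,.0245,.036)),("scene",S(233,70)[1],(.05,-.0245,.036)),
(*T(110,67),(.05,-.0245,.036)),(*T(300,150),(-.055,-.027,.006)),(*T(68,157),(.05,.0245,.036)),(*T(258,238),(-.055,.027,.006))]
p,r=fit(obs,[.48,.37,1.17]);print("stand",p,np.degrees(p[2]),r)
# box
B=lambda u,v:("top",np.array([245+(u+.5)/5.7-.5,192+(v-360+.5)/5.7-.5]))
hh=.044
for sgn in (1,):
  obs=[(*B(528,405),(.056,.071,hh)),(*B(728,388),(.056,-.071,hh)),(*B(748,535),(-.056,-.071,hh)),(*B(548,560),(-.056,.071,hh))]
  p,r=fit(obs,[.5,-.33,0.1]);print("box",p,np.degrees(p[2]),r)
o,M=state();print(M.round(3))
E
```

```text
stand [0.48802943 0.39981218 1.16715941] 66.87330809756125 [[0.0, 0.4], [0.1, 0.1], [0.1, -0.1], [0.1, -0.4], [-0.6, -0.0], [0.6, -0.1], [-0.5, -0.3], [0.4, 0.9]]
box [ 0.50933778 -0.33351765  0.09324825] 5.342731356750856 [[0.3, -0.0], [-0.5, -0.5], [-0.1, 0.7], [0.3, -0.1]]
[[-0.913  0.408 -0.   ]
 [ 0.408  0.913 -0.   ]
 [ 0.    -0.    -1.   ]]
```

```bash
cat > go.py <<'E'
import sys; from h import *
# usage: go.py x y z lifter_yaw_deg -> remaining shift (tool axes, units of 150mm) and turn (units of 30deg)
x,y,z,a=map(float,sys.argv[1:5]); o,M=state()
d=M.T@(np.array([x,y,z])-o["eef_pos"])
cur=np.degrees(np.arctan2(M[1,0],M[0,0])); t=(cur-a+180)%360-180
print("t %.2f"%o["time_s"],"pos",o["eef_pos"].round(4),"xyaw %.2f"%cur,"tilt",M[:2,2].round(4),"F",o["wrist_force"].round(2),"Tq",o["torque"].round(3),"open %.3f"%o["opening"])
print("shift mm",(d*1000).round(1),"units",(d/.15).round(3),"turn z deg %.2f units %.3f"%(t,t/30))
A=np.radians(a);c,s=np.cos(A),np.sin(A);D=np.array([x,y,z])-o["eef_pos"]
print("shift after turn, mm",(np.array([c*D[0]+s*D[1],s*D[0]-c*D[1],-D[2]])*1000).round(1))
E
python3 -m handwheel '[{"travel":[0,0,0],"dr":[0,0,0.22]},{"travel":[0,0,0],"dr":[0,0,0.22]},{"travel":[0,0,0],"dr":[0,0,0.22]},{"travel":[0,0,0],"dr":[0,0,0.22]},{"travel":[0,0,0],"dr":[0,0,0.22]},{"travel":[0,0,0],"dr":[0,0,0.22]},{"travel":[0,0,0],"dr":[0,0,0.22]},{"travel":[0,0,0],"dr":[0,0,0.22]},{"travel":[0,0,0],"dr":[0,0,0.22]},{"travel":[0,0,0],"dr":[0,0,0.22]},{"travel":[0,0,0],"dr":[0,0,0.22]},{"travel":[0,0,0],"dr":[0,0,0.2]}]' 1; python3 go.py .482 -.138 .1 77.3
```

```text
time_s: 1.4
eef_pos: [0.2342, 0.5249, 0.231]
eef_rot: [0.0, 0.8, 0.6, -0.0]
wrist_force: [0.4, 0.5, 1.0]
opening: 1.0
t 1.40 pos [0.2342 0.5249 0.231 ] xyaw 73.67 tilt [-0.0003 -0.0005] F [0.43 0.54 1.  ] Tq [-0.024 -0.059  0.018] open 1.000
shift mm [-566.4  424.2  131.2] units [-3.776  2.828  0.875] turn z deg -3.63 units -0.121
shift after turn, mm [-592.2  387.5  131. ]
```

```bash
python3 -m handwheel '[{"travel":[-0.2,0.15,0.03],"dr":[0,0,-0.02]},{"travel":[-0.2,0.15,0.03],"dr":[0,0,-0.02]},{"travel":[-0.2,0.15,0.03],"dr":[0,0,-0.02]},{"travel":[-0.2,0.15,0.03],"dr":[0,0,-0.02]},{"travel":[-0.2,0.15,0.03],"dr":[0,0,-0.02]},{"travel":[-0.2,0.15,0.03],"dr":[0,0,0]},{"travel":[-0.2,0.15,0.03],"dr":[0,0,0]},{"travel":[-0.2,0.15,0.03],"dr":[0,0,0]},{"travel":[-0.2,0.15,0.03],"dr":[0,0,0]},{"travel":[-0.2,0.15,0.03],"dr":[0,0,0]},{"travel":[-0.2,0.15,0.03],"dr":[0,0,0]},{"travel":[-0.2,0.15,0.03],"dr":[0,0,0]},{"travel":[-0.2,0.15,0.03],"dr":[0,0,0]},{"travel":[-0.2,0.15,0.03],"dr":[0,0,0]},{"travel":[-0.2,0.15,0.03],"dr":[0,0,0]},{"travel":[-0.2,0.15,0.03],"dr":[0,0,0]}]'; python3 go.py .482 -.138 .1 77.3
```

```text
time_s: 2.73
eef_pos: [0.4747, -0.0455, 0.1589]
eef_rot: [0.002, 0.782, 0.623, 0.007]
wrist_force: [0.7, 0.3, 0.2]
opening: 1.0
t 2.73 pos [ 0.4747 -0.0455  0.1589] xyaw 77.06 tilt [0.0131 0.0054] F [0.69 0.31 0.25] Tq [-0.038  0.045  0.039] open 1.000
shift mm [-89.   27.1  58.5] units [-0.593  0.181  0.39 ] turn z deg -0.24 units -0.008
shift after turn, mm [-88.6  27.4  58.9]
```

```bash
cat >> go.py <<'E'
from scipy.spatial.transform import Rotation as R
Mt=np.array([[c,s,0],[s,-c,0],[0,0,-1.]])
print("dr units total",(R.from_matrix(M.T@Mt).as_rotvec(degrees=True)/30).round(4))
E
python3 -m handwheel '[{"travel":[-0.15,0.045,0.08],"dr":[0,0,0]},{"travel":[-0.15,0.045,0.08],"dr":[0,0,0]},{"travel":[-0.15,0.045,0.08],"dr":[0,0,0]},{"travel":[-0.1,0.03,0.05],"dr":[0,0,0]},{"travel":[0,0,0],"dr":[0,0,0]},{"travel":[0,0,0],"dr":[0,0,0]}]' 0; python3 go.py .482 -.138 .1 77.3
```

```text
time_s: 3.23
eef_pos: [0.4844, -0.145, 0.1142]
eef_rot: [0.005, 0.785, 0.619, 0.008]
wrist_force: [-0.2, 1.0, 0.1]
opening: 0.5
t 3.23 pos [ 0.4844 -0.145   0.1142] xyaw 76.49 tilt [0.0182 0.002 ] F [-0.16  1.01  0.14] Tq [-0.003  0.04   0.021] open 0.500
shift mm [ 6.2 -4.2 14.2] units [ 0.041 -0.028  0.094] turn z deg -0.81 units -0.027
shift after turn, mm [ 6.3 -3.9 14.2]
dr units total [ 0.0329 -0.0117 -0.0272]
```

```bash
python3 -m handwheel '[{"travel":[0.02,-0.014,0.1],"dr":[0.033,-0.012,-0.027]},{"travel":[0.02,-0.014,0.1],"dr":[0,0,0]},{"travel":[0,0,0.05],"dr":[0,0,0]},{"travel":[0,0,0],"dr":[0,0,0]}]' ; python3 go.py .482 -.138 .065 77.3; python3 - <<'E'
from h import *
o,M=state();P=o["eef_pos"]
def crop(im,x0,y0,w,h,s): return cv2.convertScaleAbs(cv2.resize(im[y0:y0+h,x0:x0+w],None,fx=s,fy=s,interpolation=cv2.INTER_CUBIC),alpha=1.5)
a=crop(img("top"),270,185,80,50,7);b=crop(img("scene"),235,190,70,70,8)
o=np.zeros((600,800,3),np.uint8);o[:350,:560]=a;cv2.imwrite("pics/l1t.png",a);cv2.imwrite("pics/l1s.png",b)
print(proj("scene",P),proj("top",P))
print("handle axis proj scene",proj("scene",W((.482,-.138,np.radians(77.3)),[[-.055,0,.02],[.055,0,.02],[.0,0,.02]])))
E
```

```text
time_s: 3.57
eef_pos: [0.4833, -0.1363, 0.0781]
eef_rot: [0.001, 0.781, 0.625, 0.001]
wrist_force: [0.2, 0.1, -0.2]
opening: 0.5
t 3.57 pos [ 0.4833 -0.1363  0.0781] xyaw 77.38 tilt [ 0.0028 -0.0016] F [ 0.17  0.06 -0.25] Tq [ 0.051  0.    -0.015] open 0.500
shift mm [-2.  -0.9 13.1] units [-0.013 -0.006  0.087] turn z deg 0.08 units 0.003
shift after turn, mm [-2.  -0.9 13.1]
dr units total [0.0059 0.0017 0.0028]
[[274.39901702 225.62647054]] [[308.9238069  216.66114376]]
handle axis proj scene [[279.37426097 246.1704182 ]
 [269.90456973 229.06968554]
 [274.54315149 237.44621488]]
```

View pics/l1s.png

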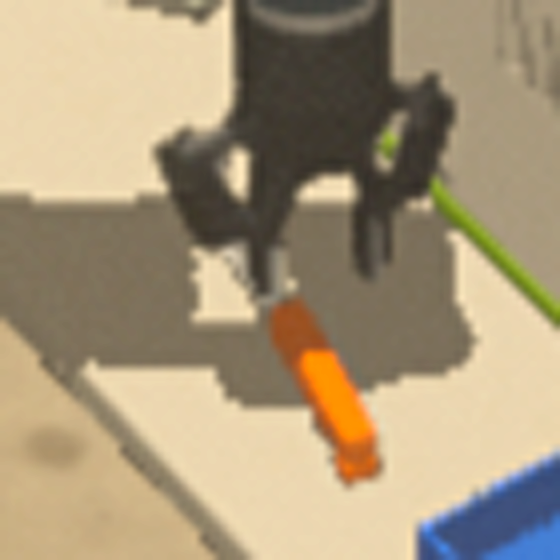

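The handle runs from (285,300) to (360,460) in the crop, between the two fingers, and matches the prediction to about 2 px. I'll descend and grip.

```bash
python3 -m handwheel '[{"travel":[-0.013,-0.006,0.14],"dr":[0.006,0.002,0.003]},{"travel":[0,0,0.14],"dr":[0,0,0]},{"travel":[0,0,0.1],"dr":[0,0,0]},{"travel":[0,0,0.05],"dr":[0,0,0]},{"travel":[0,0,0],"dr":[0,0,0]}]' ; python3 go.py .482 -.138 .005 77.3
```

```text
time_s: 4.08
eef_pos: [0.4887, -0.1401, 0.0195]
eef_rot: [0.007, 0.78, 0.625, 0.003]
wrist_force: [-2.0, -0.4, -0.2]
opening: 0.504
t 4.08 pos [ 0.4887 -0.1401  0.0195] xyaw 77.43 tilt [ 0.0128 -0.0068] F [-2.01 -0.45 -0.22] Tq [-0.035  0.012 -0.046] open 0.504
shift mm [ 0.7 -7.2 14.4] units [ 0.005 -0.048  0.096] turn z deg 0.13 units 0.004
shift after turn, mm [ 0.6 -7.  14.5]
dr units total [0.0267 0.0074 0.0044]
```

```bash
python3 -m handwheel '[{"travel":[0.005,-0.05,0.0],"dr":[0.03,0.008,0.004]},{"travel":[0,0,0.05],"dr":[0,0,0]},{"travel":[0,0,0.03],"dr":[0,0,0]},{"travel":[0,0,0],"dr":[0,0,0]}]' ; python3 go.py .482 -.138 .005 77.3
```

```text
time_s: 4.42
eef_pos: [0.4831, -0.1384, 0.0099]
eef_rot: [0.001, 0.781, 0.625, 0.0]
wrist_force: [-0.4, 0.3, 0.1]
opening: 0.499
t 4.42 pos [ 0.4831 -0.1384  0.0099] xyaw 77.33 tilt [ 0.0013 -0.0009] F [-0.37  0.3   0.09] Tq [ 0.013 -0.02   0.02 ] open 0.499
shift mm [ 0.2 -1.1  4.9] units [ 0.001 -0.008  0.032] turn z deg 0.03 units 0.001
shift after turn, mm [ 0.2 -1.1  4.9]
dr units total [0.0028 0.0012 0.001 ]
```

```bash
python3 -m handwheel '[{"travel":[0,0,0.035],"dr":[0.003,0.001,0]},{"travel":[0,0,0],"dr":[0,0,0]}]'; python3 -m handwheel '[{"travel":[0,0,0],"dr":[0,0,0]},{"travel":[0,0,0],"dr":[0,0,0]},{"travel":[0,0,0],"dr":[0,0,0]},{"travel":[0,0,0],"dr":[0,0,0]},{"travel":[0,0,0],"dr":[0,0,0]},{"travel":[0,0,0],"dr":[0,0,0]}]' -1 ; python3 go.py .482 -.138 .105 77.3
```

```text
time_s: 4.58
eef_pos: [0.4836, -0.1388, 0.0049]
eef_rot: [0.001, 0.781, 0.625, 0.0]
wrist_force: [-1.1, 0.5, 0.0]
opening: 0.499
time_s: 5.08
eef_pos: [0.484, -0.139, 0.0051]
eef_rot: [0.001, 0.781, 0.625, 0.0]
wrist_force: [-0.1, -0.1, 0.1]
opening: 0.222
t 5.08 pos [ 0.484  -0.139   0.0051] xyaw 77.33 tilt [ 0.0015 -0.001 ] F [-0.07 -0.09  0.11] Tq [-0.01  -0.008 -0.061] open 0.222
shift mm [  0.4  -2.  -99.9] units [ 0.003 -0.013 -0.666] turn z deg 0.03 units 0.001
shift after turn, mm [  0.5  -2.1 -99.9]
dr units total [0.0032 0.0013 0.0009]
```

```bash
python3 -m handwheel '[{"travel":[0,0,-0.05],"dr":[0,0,0]},{"travel":[0,0,-0.1],"dr":[0,0,0]},{"travel":[0,0,-0.15],"dr":[0,0,0]},{"travel":[0,0,-0.15],"dr":[0,0,0]},{"travel":[0.05,-0.05,-0.1],"dr":[0,0,0]},{"travel":[0.1,-0.1,-0.1],"dr":[0,0,0]},{"travel":[0.13,-0.13,-0.1],"dr":[0,0,0]},{"travel":[0.13,-0.13,-0.1],"dr":[0,0,0]},{"travel":[0.13,-0.13,-0.1],"dr":[0,0,0]},{"travel":[0.13,-0.13,-0.1],"dr":[0,0,0]},{"travel":[0.13,-0.13,0],"dr":[0,0,0]},{"travel":[0.13,-0.13,0],"dr":[0,0,0]},{"travel":[0.13,-0.13,0],"dr":[0,0,0]},{"travel":[0.05,-0.05,0],"dr":[0,0,0]},{"travel":[0,0,0],"dr":[0,0,0]}]'; python3 go.py .354 .078 .16 31.6
```

```text
time_s: 6.33
eef_pos: [0.3522, 0.0675, 0.1765]
eef_rot: [0.003, 0.782, 0.623, 0.003]
wrist_force: [-0.6, -0.3, -0.7]
opening: 0.225
t 6.33 pos [0.3522 0.0675 0.1765] xyaw 77.09 tilt [ 0.0094 -0.0008] F [-0.59 -0.32 -0.71] Tq [-0.003  0.005 -0.002] open 0.225
shift mm [10.6 -0.7 16.5] units [ 0.071 -0.005  0.11 ] turn z deg 45.49 units 1.516
shift after turn, mm [ 7.1 -8.  16.5]
dr units total [ 0.0158 -0.0094  1.5164]
```

```bash
python3 -m handwheel '[{"travel":[0,0,0],"dr":[0.016,-0.009,0.1]},{"travel":[0,0,0],"dr":[0,0,0.2]},{"travel":[0,0,0],"dr":[0,0,0.2]},{"travel":[0,0,0],"dr":[0,0,0.2]},{"travel":[0,0,0],"dr":[0,0,0.2]},{"travel":[0,0,0],"dr":[0,0,0.2]},{"travel":[0,0,0],"dr":[0,0,0.2]},{"travel":[0,0,0],"dr":[0,0,0.15]},{"travel":[0,0,0],"dr":[0,0,0]}]'; python3 go.py .350 .0755 .053 31.6
```

```text
time_s: 7.08
eef_pos: [0.3549, 0.0635, 0.1798]
eef_rot: [0.004, 0.962, 0.272, 0.002]
wrist_force: [-0.0, -0.0, -1.6]
opening: 0.225
t 7.08 pos [0.3549 0.0635 0.1798] xyaw 31.53 tilt [ 0.005  -0.0065] F [-0.01 -0.01 -1.62] Tq [-0.012  0.015  0.013] open 0.225
shift mm [  2.  -13.8 126.7] units [ 0.013 -0.092  0.845] turn z deg -0.07 units -0.002
shift after turn, mm [  2.1 -12.8 126.8]
dr units total [ 0.0155 -0.0016 -0.0023]
```

```bash
python3 -m handwheel '[{"travel":[0,-0.05,0.05],"dr":[0.016,-0.002,0]},{"travel":[0,-0.04,0.1],"dr":[0,0,0]},{"travel":[0,0,0.15],"dr":[0,0,0]},{"travel":[0,0,0.15],"dr":[0,0,0]},{"travel":[0,0,0.15],"dr":[0,0,0]},{"travel":[0,0,0.1],"dr":[0,0,0]},{"travel":[0,0,0.07],"dr":[0,0,0]},{"travel":[0,0,0.03],"dr":[0,0,0]},{"travel":[0,0,0],"dr":[0,0,0]}]'; python3 go.py .350 .0755 .053 31.6;  python3 - <<'E'
from h import *
o,M=state();P=o["eef_pos"]
print(proj("scene",P),proj("top",P))
def crop(im,x0,y0,w,h,s): return cv2.convertScaleAbs(cv2.resize(im[y0:y0+h,x0:x0+w],None,fx=s,fy=s,interpolation=cv2.INTER_CUBIC),alpha=1.5)
ti=img("top");si=img("scene")
b=crop(ti,178,150,100,75,8);a=crop(si,205,150,80,60,10)
cv2.imwrite("pics/c1t.png",b);cv2.imwrite("pics/c1s.png",a)
E
```

```text
time_s: 7.83
eef_pos: [0.3479, 0.0753, 0.0539]
eef_rot: [-0.001, 0.96, 0.281, 0.001]
wrist_force: [-0.5, 0.1, -0.9]
opening: 0.226
t 7.83 pos [0.3479 0.0753 0.0539] xyaw 32.66 tilt [0.0012 0.0022] F [-0.45  0.12 -0.92] Tq [-0.001  0.027  0.057] open 0.226
shift mm [1.8 0.9 0.9] units [0.012 0.006 0.006] turn z deg 1.06 units 0.035
shift after turn, mm [1.9 0.9 0.9]
dr units total [-0.0023 -0.0042  0.0353]
[[218.35403935 214.25708027]] [[256.04264147 251.67856063]]
```

View pics/c1t.png

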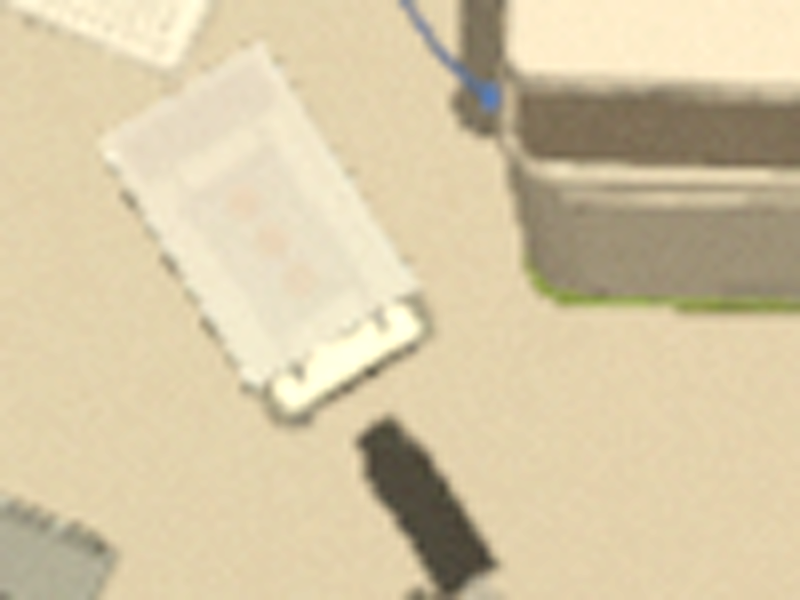

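View pics/c1s.png

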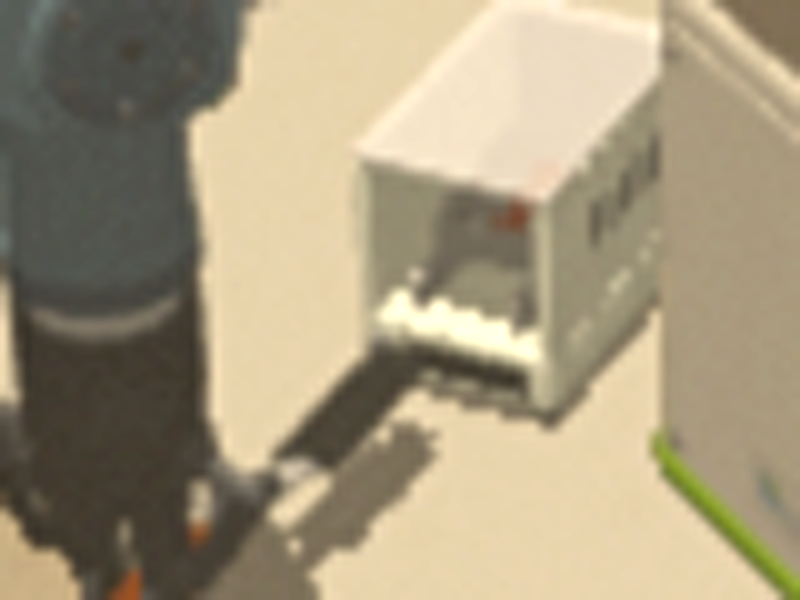

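The top crop shows the blade with its tip near (378,428) and the sill between (290,415) and (430,335). The blade line lands slightly left of the sill's middle. In the scene crop the blade is level with the gap under the sill and deck. I'll quantify this.

```bash
cat > blade.py <<'E'
from h import *
CH=np.array([.640,.2537,np.radians(31.6)])
def blade(pz,ims,roi):
    acc=[]
    for im in ims:
        k=cv2.inRange(cv2.cvtColor(im,cv2.COLOR_BGR2HSV),(0,0,0),(180,255,75));z=np.zeros_like(k);x,y,X,Y=roi;z[y:Y,x:X]=k[y:Y,x:X]
        n,l,s,c=cv2.connectedComponentsWithStats(z);i=1+np.argmax(s[1:,4]);acc.append(np.argwhere(l==i)[:,::-1])
    pts=np.vstack(acc).astype(float);w=np.array([back("top",p,pz)[:2] for p in pts])
    return pts,w
E
python3 - <<'E'
from blade import *
o,M=state();ims=[img("top") for _ in range(3)]
pts,w=blade(.05,ims,(215,195,242,222))
print(len(pts)/3,pts.min(0),pts.max(0))
c,s=np.cos(CH[2]),np.sin(CH[2]);Q=(w-CH[:2])@np.array([[c,-s],[s,c]])
# centre-line by slices
for a in np.arange(-.22,-.09,.015):
    q=Q[(Q[:,0]>a)&(Q[:,0]<=a+.015)]
    if len(q)>6: print(round(a+.0075,4),"mid y mm",((q[:,1].max()+q[:,1].min())*500).round(1),"mean",(q[:,1].mean()*1000).round(1),"w",(np.ptp(q[:,1])*1000).round(1))
print("tip x",Q[:,0].max())
P=o["eef_pos"];print("tcp in chamber",np.array([[c,s],[-s,c]])@(P[:2]-CH[:2]),"xyaw",np.degrees(np.arctan2(M[1,0],M[0,0])))
# sill front edge & roof front corners from c1t
T=lambda u,v:np.array([178+(u+.5)/8-.5,150+(v+.5)/8-.5])
for nm,uv,z in(("silL",(283,415),.03),("silR",(430,330),.03),("rfL",(245,388),.126),("rfR",(424,293),.126),("rbL",(103,142),.126),("rbR",(262,42),.126),("d1",(243,200),.064),("d2",(272,240),.064),("d3",(303,278),.064)):
    b=back("top",T(*uv),z)[:2];print(nm,(np.array([[c,s],[-s,c]])@(b-CH[:2])*1000).round(1))
E
```

```text
150.0 [223. 202.] [239. 221.]
-0.1975 mid y mm -0.7 mean -1.4 w 17.9
-0.1825 mid y mm 5.3 mean 5.3 w 28.9
-0.1675 mid y mm 4.5 mean 4.7 w 29.0
-0.1525 mid y mm 5.1 mean 5.2 w 29.0
-0.1375 mid y mm 5.6 mean 5.6 w 29.0
-0.1225 mid y mm 6.1 mean 6.4 w 29.1
-0.1075 mid y mm 5.6 mean 5.9 w 20.1
tip x -0.10594860208280985
tcp in chamber [-0.34146633  0.00049921] xyaw 32.62002120085043
silL [-71.3  43. ]
silR [-73.1 -43.9]
rfL [-71.6  50.4]
rfR [-77.2 -48. ]
rbL [72.  46.9]
rbR [ 74.5 -45.6]
d1 [27.7  2.9]
d2 [1.8 1.1]
d3 [-23.5  -2.2]
```

```bash
python3 - <<'E'
from h import *
o,M=state();P=o["eef_pos"]
for dz in(-.006,0,.006):
  for yaw in (33.1,):
    u=proj("scene",W((P[0],P[1],np.radians(yaw)),[[.14,.016,.0514],[.14,-.016,.0514],[.236,.012,.0514+dz],[.22,.016,.0514+dz],[.22,-.016,.0514+dz],[.236,-.012,.0514+dz]]))
    print(dz,[(((x-205+.5)*10).round(),((y-150+.5)*10).round()) for x,y in u])
E
python3 go.py .4792 .1524 .053 32.6
```

```text
-0.006 [(np.float64(272.0), np.float64(456.0)), (np.float64(339.0), np.float64(474.0)), (np.float64(384.0), np.float64(352.0)), (np.float64(360.0), np.float64(369.0)), (np.float64(425.0), np.float64(386.0)), (np.float64(433.0), np.float64(365.0))]
0 [(np.float64(272.0), np.float64(456.0)), (np.float64(339.0), np.float64(474.0)), (np.float64(384.0), np.float64(341.0)), (np.float64(359.0), np.float64(358.0)), (np.float64(424.0), np.float64(375.0)), (np.float64(432.0), np.float64(353.0))]
0.006 [(np.float64(272.0), np.float64(456.0)), (np.float64(339.0), np.float64(474.0)), (np.float64(383.0), np.float64(330.0)), (np.float64(358.0), np.float64(347.0)), (np.float64(423.0), np.float64(363.0)), (np.float64(432.0), np.float64(342.0))]
t 8.08 pos [0.35   0.075  0.0559] xyaw 32.59 tilt [0.0061 0.0014] F [-0.89 -0.31 -0.73] Tq [-0.036  0.022  0.011] open 0.222
shift mm [150.5   4.4   3.8] units [1.003 0.029 0.026] turn z deg -0.01 units -0.000
shift after turn, mm [150.5   4.4   2.9]
dr units total [ 0.004  -0.0113 -0.0003]
```

```bash
python3 -m handwheel '[{"travel":[0,0.03,0.025],"dr":[0.004,-0.011,0]},{"travel":[0,0,0],"dr":[0,0,0]},{"travel":[0.04,0,0],"dr":[0,0,0]},{"travel":[0.05,0,0],"dr":[0,0,0]},{"travel":[0.05,0,0],"dr":[0,0,0]},{"travel":[0.05,0,0],"dr":[0,0,0]},{"travel":[0,0,0],"dr":[0,0,0]}]'; python3 go.py .4792 .1524 .053 32.6
```

```text
time_s: 8.67
eef_pos: [0.3826, 0.0874, 0.0546]
eef_rot: [0.001, 0.96, 0.28, 0.003]
wrist_force: [1.0, 0.0, -0.9]
opening: 0.224
t 8.67 pos [0.3826 0.0874 0.0546] xyaw 32.56 tilt [ 0.007  -0.0006] F [ 1.02  0.01 -0.93] Tq [0.015 0.016 0.033] open 0.224
shift mm [116.4  -2.8   2.2] units [ 0.776 -0.019  0.015] turn z deg -0.04 units -0.001
shift after turn, mm [116.4  -2.7   1.6]
dr units total [ 0.0083 -0.0107 -0.0014]
```

```bash
python3 -m handwheel '[{"travel":[0.04,-0.01,0.01],"dr":[0.008,-0.012,0]},{"travel":[0.05,-0.004,0],"dr":[0,-0.004,0]},{"travel":[0.05,-0.004,0],"dr":[0,-0.004,0]},{"travel":[0.05,0,0],"dr":[0,-0.004,0]},{"travel":[0.05,0,0],"dr":[0,-0.004,0]},{"travel":[0,0,0],"dr":[0,0,0]}]'; python3 go.py .4792 .1524 .053 32.6
```

```text
time_s: 9.17
eef_pos: [0.4148, 0.1123, 0.0524]
eef_rot: [0.001, 0.96, 0.281, -0.005]
wrist_force: [1.0, 0.1, -1.1]
opening: 0.224
t 9.17 pos [0.4148 0.1123 0.0524] xyaw 32.64 tilt [-0.0097 -0.0054] F [ 1.    0.07 -1.09] Tq [-0.009 -0.001  0.069] open 0.224
shift mm [75.8  0.9 -1.5] units [ 0.506  0.006 -0.01 ] turn z deg 0.04 units 0.001
shift after turn, mm [75.8  0.9 -0.6]
dr units total [-0.0014  0.0212  0.0013]
```

```bash
python3 -m handwheel '[{"travel":[0.04,0.004,-0.004],"dr":[-0.001,0.02,0]},{"travel":[0.05,0,0],"dr":[0,0,0]},{"travel":[0.05,0,0],"dr":[0,0,0]},{"travel":[0,0,0],"dr":[0,0,0]}]'; python3 go.py .4792 .1524 .053 32.6
```

```text
time_s: 9.5
eef_pos: [0.4346, 0.1243, 0.0527]
eef_rot: [-0.0, 0.96, 0.281, -0.0]
wrist_force: [-0.0, -0.1, -0.6]
opening: 0.219
t 9.50 pos [0.4346 0.1243 0.0527] xyaw 32.65 tilt [-0.0001  0.0004] F [-0.02 -0.07 -0.59] Tq [-0.008  0.015  0.003] open 0.219
shift mm [52.7  0.5 -0.3] units [ 0.351  0.003 -0.002] turn z deg 0.05 units 0.002
shift after turn, mm [52.7  0.4 -0.3]
dr units total [-0.0007 -0.0002  0.0016]
```

```bash
python3 -m handwheel '[{"travel":[0.06,0,0],"dr":[0,0,0]},{"travel":[0.06,0,0],"dr":[0,0,0]},{"travel":[0.06,0,0],"dr":[0,0,0]},{"travel":[0.06,0,0],"dr":[0,0,0]},{"travel":[0.06,0,0],"dr":[0,0,0]},{"travel":[0.03,0,0],"dr":[0,0,0]},{"travel":[0,0,0],"dr":[0,0,0]}]'; python3 go.py .4792 .1524 .053 32.6; python3 - <<'E'
from h import *
o,M=state()
b=np.hstack([cv2.convertScaleAbs(cv2.resize(i[y:y+60,x:x+50],None,fx=8,fy=8,interpolation=cv2.INTER_CUBIC),alpha=1.5) for i,x,y in((img("top"),188,158),(img("scene"),235,148))])
cv2.imwrite("pics/c2.png",b)
E
```

```text
time_s: 10.08
eef_pos: [0.4813, 0.1542, 0.0526]
eef_rot: [-0.0, 0.96, 0.281, 0.0]
wrist_force: [-0.1, -0.1, -0.7]
opening: 0.219
t 10.08 pos [0.4813 0.1542 0.0526] xyaw 32.64 tilt [0.0003 0.0005] F [-0.15 -0.15 -0.67] Tq [-0.031  0.02  -0.013] open 0.219
shift mm [-2.8  0.4 -0.4] units [-0.019  0.003 -0.003] turn z deg 0.04 units 0.001
shift after turn, mm [-2.8  0.4 -0.4]
dr units total [-0.0005 -0.001   0.0013]
```

View pics/c2.png

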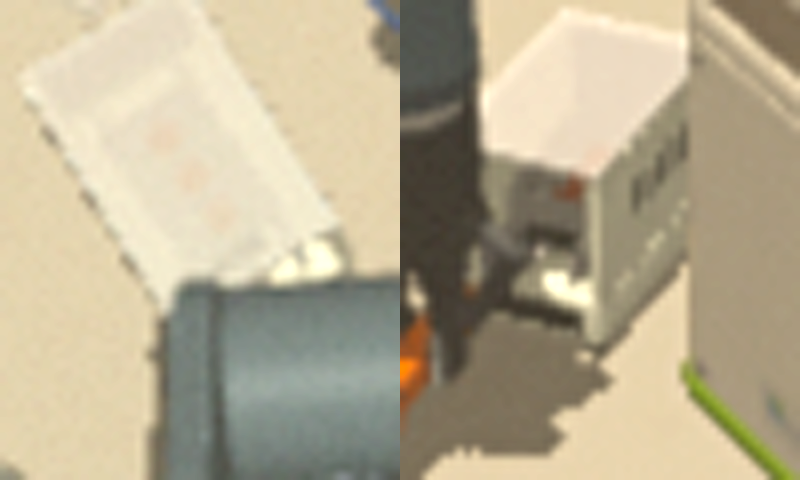

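The discs haven't moved: the middle one is still at px (212,180). The neck enters the open front and no force shows. I'll lift gently.

```bash
python3 -m handwheel '[{"travel":[0,0,-0.02],"dr":[0,0,0]},{"travel":[0,0,-0.02],"dr":[0,0,0]},{"travel":[0,0,-0.02],"dr":[0,0,0]},{"travel":[0,0,-0.025],"dr":[0,0,0]},{"travel":[0,0,-0.025],"dr":[0,0,0]},{"travel":[0,0,-0.025],"dr":[0,0,0]},{"travel":[0,0,0],"dr":[0,0,0]}]'; python3 go.py .3400 .0650 .073 32.6
```

```text
time_s: 10.77
eef_pos: [0.4781, 0.153, 0.0745]
eef_rot: [-0.0, 0.96, 0.281, -0.002]
wrist_force: [0.4, 0.6, -1.6]
opening: 0.22
t 10.77 pos [0.4781 0.153  0.0745] xyaw 32.60 tilt [-0.0034 -0.0002] F [ 0.42  0.63 -1.64] Tq [-0.056  0.092  0.009] open 0.220
shift mm [-163.7   -0.3    2. ] units [-1.092 -0.002  0.013] turn z deg -0.00 units -0.000
shift after turn, mm [-163.8   -0.3    1.5]
dr units total [-0.0031  0.0057 -0.0001]
```

```bash
python3 -m handwheel '[{"travel":[-0.02,0,0],"dr":[-0.002,0.004,0]},{"travel":[-0.04,0,0],"dr":[0,0,0]},{"travel":[-0.06,0,0],"dr":[0,0,0]},{"travel":[-0.06,0,0],"dr":[0,0,0]},{"travel":[-0.06,0,0],"dr":[0,0,0]},{"travel":[-0.06,0,0],"dr":[0,0,0]}]'; python3 go.py .3600 .0775 .074 32.6
```

```text
time_s: 11.27
eef_pos: [0.4371, 0.1269, 0.0745]
eef_rot: [-0.0, 0.96, 0.281, -0.0]
wrist_force: [-0.2, -1.1, -1.8]
opening: 0.227
t 11.27 pos [0.4371 0.1269 0.0745] xyaw 32.66 tilt [-0.0005 -0.0001] F [-0.2  -1.15 -1.76] Tq [-0.079  0.072 -0.013] open 0.227
shift mm [-91.6   0.    0.5] units [-0.61   0.     0.003] turn z deg 0.06 units 0.002
shift after turn, mm [-91.6   0.1   0.5]
dr units total [-0.0005  0.0009  0.0018]
```

```bash
python3 -m handwheel '[{"travel":[-0.06,0,0],"dr":[0,0,0]},{"travel":[-0.06,0,0],"dr":[0,0,0]},{"travel":[-0.06,0,0],"dr":[0,0,0]},{"travel":[-0.06,0,0],"dr":[0,0,0]},{"travel":[-0.06,0,0],"dr":[0,0,0]},{"travel":[-0.06,0,0],"dr":[0,0,0]},{"travel":[-0.06,0,0],"dr":[0,0,0]},{"travel":[-0.06,0,0],"dr":[0,0,0]},{"travel":[-0.06,0,0],"dr":[0,0,0]},{"travel":[-0.03,0,0],"dr":[0,0,0]},{"travel":[-0.01,0,0],"dr":[0,0,0]},{"travel":[0,0,0],"dr":[0,0,0]}]'; python3 go.py .3600 .0775 .074 32.6; python3 - <<'E'
from h import *
ti=img("top");cv2.imwrite("pics/w1.png",np.hstack([cv2.convertScaleAbs(cv2.resize(i[y:y+60,x:x+50],None,fx=8,fy=8,interpolation=cv2.INTER_CUBIC),alpha=1.5) for i,x,y in((ti,205,175),(img("scene"),220,155))]))
k=cv2.inRange(cv2.cvtColor(ti,cv2.COLOR_BGR2HSV),(0,90,60),(12,255,255));n,l,s,c=cv2.connectedComponentsWithStats(k[180:250,200:270]);print(s,c+[200,180])
E
```

```text
time_s: 12.27
eef_pos: [0.3528, 0.0738, 0.0741]
eef_rot: [-0.0, 0.96, 0.28, -0.001]
wrist_force: [0.3, 0.2, -1.1]
opening: 0.224
t 12.27 pos [0.3528 0.0738 0.0741] xyaw 32.54 tilt [-0.0014 -0.0004] F [ 0.34  0.19 -1.11] Tq [-0.033  0.108 -0.038] open 0.224
shift mm [8.1 0.8 0.1] units [0.054 0.005 0.001] turn z deg -0.06 units -0.002
shift after turn, mm [8.1 0.8 0.1]
dr units total [-0.0008  0.0027 -0.0021]
[[   0    0   70   70 4862]
 [  25   23    5    4   13]
 [  29   28    4    4   12]
 [  32   33    5    4   13]] [[234.5308515  214.5396956 ]
 [227.07692308 204.46153846]
 [230.5        209.5       ]
 [234.07692308 214.30769231]]
```

View pics/w1.png

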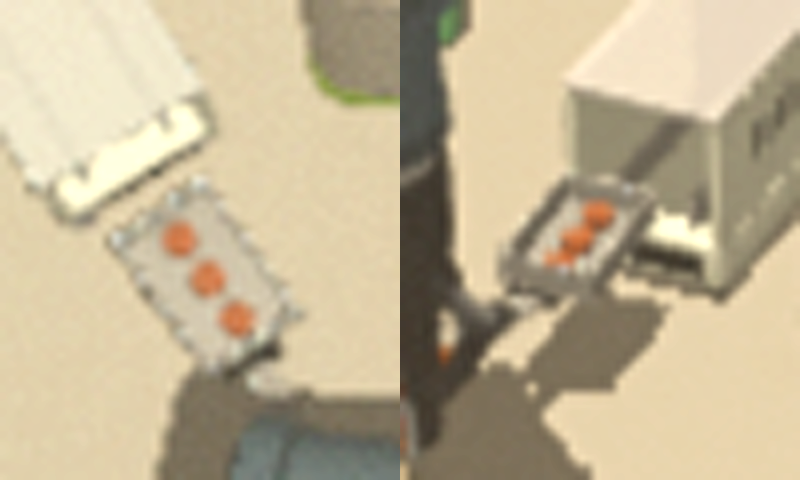

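```bash
cat > discs.py <<'E'
import sys; from h import *
z=float(sys.argv[1]); o,M=state(); P=o["eef_pos"]; L=[]
for _ in range(3):
    k=cv2.inRange(cv2.cvtColor(img("top"),cv2.COLOR_BGR2HSV),(0,90,60),(12,255,255))
    n,l,s,c=cv2.connectedComponentsWithStats(k[150:250,150:390])
    c=c[1:][(s[1:,4]>7)&(s[1:,4]<25)]+[150,150]
    if len(c)==3: L.append(c)
    else: print(s[1:].tolist())
c=np.mean(L,0); w=np.array([back("top",p,z)[:2] for p in c]); w=w[np.argsort(w[:,0])]
ctr=w.mean(0); d=w[-1]-w[0]; yaw=np.degrees(np.arctan2(d[1],d[0]))
print("tray ctr",ctr.round(4),"yaw %.1f"%yaw,"len",np.hypot(*d).round(4))
xy=M[:2,0]/np.hypot(*M[:2,0]);yl=np.array([-xy[1],xy[0]]); r=ctr-P[:2]
print("in lifter/TCP frame: ahead %.1f left %.1f mm, rel yaw %.1f"%(r@xy*1e3,r@yl*1e3,yaw-np.degrees(np.arctan2(xy[1],xy[0]))))
E
python3 discs.py .077; python3 - <<'E'
from h import *
# stand reprojection check at rails with same camera (top): is fit consistent? print stand corners
E
```

```text
tray ctr [0.5153 0.1766] yaw 36.4 len 0.0502
in lifter/TCP frame: ahead 191.8 left -0.6 mm, rel yaw 3.8
```

The tray sits squarely on the blade in both views, clear of the chamber, with discs visible. I'll turn towards the stand.

```bash
python3 -m handwheel '[{"travel":[0,0,0],"dr":[0,0.002,-0.03]},{"travel":[0,0,0],"dr":[0,0,-0.06]},{"travel":[0,0,0],"dr":[0,0,-0.08]},{"travel":[0,0,0],"dr":[0,0,-0.1]},{"travel":[0,0,0],"dr":[0,0,-0.1]},{"travel":[0,0,0],"dr":[0,0,-0.1]},{"travel":[0,0,0],"dr":[0,0,-0.1]},{"travel":[0,0,0],"dr":[0,0,-0.1]},{"travel":[0,0,0],"dr":[0,0,-0.1]},{"travel":[0,0,0],"dr":[0,0,-0.1]},{"travel":[0,0,0],"dr":[0,0,-0.08]},{"travel":[0,0,0],"dr":[0,0,-0.05]},{"travel":[0,0,0],"dr":[0,0,-0.02]},{"travel":[0,0,0],"dr":[0,0,0]}]'; python3 go.py .405 .227 .075 64.4; python3 discs.py .077
```

```text
time_s: 13.68
eef_pos: [0.3559, 0.0758, 0.0738]
eef_rot: [-0.0, 0.84, 0.542, 0.0]
wrist_force: [-0.2, 0.6, -1.2]
opening: 0.222
t 13.68 pos [0.3559 0.0758 0.0738] xyaw 65.62 tilt [-0.0004  0.0008] F [-0.23  0.64 -1.18] Tq [-0.091  0.006  0.01 ] open 0.222
shift mm [158.  -17.7  -1.1] units [ 1.053 -0.118 -0.007] turn z deg 1.22 units 0.041
shift after turn, mm [157.6 -21.   -1.2]
dr units total [-0.0013 -0.0011  0.0406]
tray ctr [0.4374 0.25  ] yaw 68.0 len 0.051
in lifter/TCP frame: ahead 192.3 left -2.3 mm, rel yaw 2.4
```

```bash
python3 -m handwheel '[{"travel":[0.02,-0.002,0],"dr":[0,0,0.02]},{"travel":[0.04,-0.005,0],"dr":[0,0,0]},{"travel":[0.06,-0.007,0],"dr":[0,0,0]},{"travel":[0.08,-0.008,0],"dr":[0,0,0]},{"travel":[0.08,-0.008,0],"dr":[0,0,0]},{"travel":[0.08,-0.008,0],"dr":[0,0,0]},{"travel":[0.08,-0.008,0],"dr":[0,0,0]},{"travel":[0.08,-0.008,0],"dr":[0,0,0]},{"travel":[0.08,-0.008,0],"dr":[0,0,0]},{"travel":[0.08,-0.008,0],"dr":[0,0,0]},{"travel":[0.08,-0.008,0],"dr":[0,0,0]},{"travel":[0.08,-0.008,0],"dr":[0,0,0]},{"travel":[0.06,-0.007,0],"dr":[0,0,0]},{"travel":[0.04,-0.005,0],"dr":[0,0,0]},{"travel":[0.02,-0.002,0],"dr":[0,0,0]},{"travel":[0,0,0],"dr":[0,0,0]}]'; python3 go.py .407 .2255 .075 65; python3 discs.py .077
```

```text
time_s: 15.17
eef_pos: [0.4066, 0.2256, 0.0733]
eef_rot: [-0.001, 0.845, 0.534, 0.0]
wrist_force: [0.1, -0.2, -1.8]
opening: 0.219
t 15.17 pos [0.4066 0.2256 0.0733] xyaw 64.56 tilt [-0.0004  0.002 ] F [ 0.06 -0.17 -1.8 ] Tq [-0.057  0.094 -0.003] open 0.219
shift mm [ 0.   0.4 -1.7] units [ 0.     0.003 -0.012] turn z deg -0.44 units -0.015
shift after turn, mm [ 0.   0.4 -1.7]
dr units total [-0.0023 -0.003  -0.0148]
tray ctr [0.4912 0.398 ] yaw 67.3 len 0.0505
in lifter/TCP frame: ahead 192.0 left -2.3 mm, rel yaw 2.8
```

```bash
python3 -m handwheel '[{"travel":[0,-0.013,0.02],"dr":[-0.002,-0.002,-0.012]},{"travel":[0,0,0.04],"dr":[0,0,0]},{"travel":[0,0,0.04],"dr":[0,0,0]},{"travel":[0,0,0.03],"dr":[0,0,0]},{"travel":[0,0,0],"dr":[0,0,0]}]'; python3 go.py .4052 .2265 .0285 65; python3 discs.py .055; python3 - <<'E'
from h import *
cv2.imwrite("pics/s1.png",np.hstack([cv2.convertScaleAbs(cv2.resize(i[y:y+54,x:x+40],None,fx=10,fy=10,interpolation=cv2.INTER_CUBIC),alpha=1.5) for i,x,y in((img("top"),158,195),(img("scene"),195,148))]))
p=(.488,.3998,1.1672)
for n,x,y in(("top",158,195),("scene",195,148)):
    print(n,[((a-np.array([x,y])+.5)*10).round().tolist() for a in proj(n,W(p,[[.05,.0245,.036],[.05,-.0245,.036],[-.05,.0245,.036],[-.05,-.0245,.036],[.055,.027,.006],[.055,-.027,.006],[-.055,.027,.006],[-.055,-.027,.006]]))])
E
```

```text
time_s: 15.73
eef_pos: [0.4039, 0.2241, 0.0517]
eef_rot: [-0.0, 0.844, 0.536, -0.0]
wrist_force: [-0.9, 0.2, -1.1]
opening: 0.224
t 15.73 pos [0.4039 0.2241 0.0517] xyaw 64.77 tilt [-0.0004 -0.0002] F [-0.91  0.22 -1.12] Tq [-0.101  0.11   0.012] open 0.224
shift mm [ 2.8  0.1 23.2] units [0.019 0.001 0.155] turn z deg -0.23 units -0.008
shift after turn, mm [ 2.8  0.1 23.2]
dr units total [-0.0005  0.0008 -0.0077]
tray ctr [0.488  0.3974] yaw 68.3 len 0.0491
in lifter/TCP frame: ahead 192.6 left -2.2 mm, rel yaw 3.6
top [[50.0, 244.0], [102.0, 134.0], [275.0, 338.0], [325.0, 228.0], [54.0, 255.0], [110.0, 136.0], [297.0, 357.0], [351.0, 237.0]]
scene [[126.0, 181.0], [231.0, 171.0], [139.0, 298.0], [247.0, 288.0], [126.0, 229.0], [240.0, 218.0], [140.0, 360.0], [259.0, 348.0]]
```

View pics/s1.png

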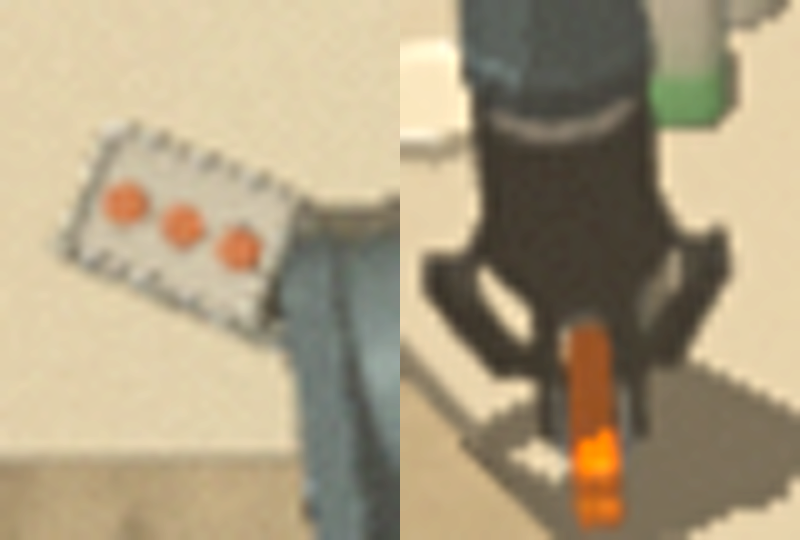

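The tray is over the stand in the top view, with discs at (125–240, 200–250), and covers it. I'll shift slightly and lower.

```bash
python3 -m handwheel '[{"travel":[0.016,0.007,0.02],"dr":[0,0,-0.006]},{"travel":[0,0,0.02],"dr":[0,0,0]},{"travel":[0,0,0.015],"dr":[0,0,0]},{"travel":[0,0,0],"dr":[0,0,0]}]'; python3 go.py .4058 .2264 .0385 65; python3 discs.py .045
```

```text
time_s: 16.32
eef_pos: [0.4082, 0.2268, 0.045]
eef_rot: [0.001, 0.843, 0.537, 0.002]
wrist_force: [0.2, -0.1, -1.6]
opening: 0.223
t 16.32 pos [0.4082 0.2268 0.045 ] xyaw 64.99 tilt [0.0042 0.0011] F [ 0.16 -0.14 -1.65] Tq [-0.132  0.049 -0.03 ] open 0.223
shift mm [-1.4 -2.   6.5] units [-0.009 -0.014  0.043] turn z deg -0.01 units -0.000
shift after turn, mm [-1.4 -2.   6.5]
dr units total [ 0.0065 -0.0052 -0.0003]
tray ctr [0.4921 0.4012] yaw 68.2 len 0.0506
in lifter/TCP frame: ahead 193.5 left -2.3 mm, rel yaw 3.2
```

```bash
python3 -m handwheel '[{"travel":[-0.009,-0.014,0],"dr":[0.006,-0.005,0]},{"travel":[0,0,0.01],"dr":[0,0,0]},{"travel":[0,0,0.01],"dr":[0,0,0]},{"travel":[0,0,0],"dr":[0,0,0]}]'; python3 go.py .4058 .2264 .0385 65; python3 discs.py .045
```

```text
time_s: 16.8
eef_pos: [0.4058, 0.2265, 0.0424]
eef_rot: [0.0, 0.843, 0.537, 0.0]
wrist_force: [0.1, 0.1, -2.0]
opening: 0.223
t 16.80 pos [0.4058 0.2265 0.0424] xyaw 64.99 tilt [0.0007 0.0001] F [ 0.12  0.05 -2.03] Tq [-0.085  0.033  0.008] open 0.223
shift mm [-0.1  0.1  3.9] units [-0.     0.     0.026] turn z deg -0.01 units -0.000
shift after turn, mm [-0.1  0.1  3.9]
dr units total [ 0.0011 -0.0007 -0.0002]
tray ctr [0.4891 0.3997] yaw 68.2 len 0.0493
in lifter/TCP frame: ahead 192.2 left -2.3 mm, rel yaw 3.2
```

```bash
python3 -m handwheel '[{"travel":[0,0,0.015],"dr":[0.001,0,0]},{"travel":[0,0,0.015],"dr":[0,0,0]},{"travel":[0,0,0.015],"dr":[0,0,0]},{"travel":[0,0,0.015],"dr":[0,0,0]},{"travel":[0,0,0.015],"dr":[0,0,0]},{"travel":[0,0,0],"dr":[0,0,0]}]'; python3 go.py .4058 .2264 .0285 65; python3 discs.py .042
```

```text
time_s: 17.45
eef_pos: [0.4065, 0.2267, 0.0305]
eef_rot: [0.0, 0.843, 0.537, 0.001]
wrist_force: [0.2, -0.3, -0.5]
opening: 0.224
t 17.45 pos [0.4065 0.2267 0.0305] xyaw 64.98 tilt [0.0015 0.0009] F [ 0.19 -0.34 -0.47] Tq [-0.014  0.015  0.008] open 0.224
shift mm [-0.6 -0.5  2. ] units [-0.004 -0.003  0.013] turn z deg -0.02 units -0.001
shift after turn, mm [-0.6 -0.5  2. ]
dr units total [ 0.002  -0.0027 -0.0006]
tray ctr [0.4897 0.4001] yaw 68.3 len 0.0501
in lifter/TCP frame: ahead 192.3 left -2.1 mm, rel yaw 3.3
```

```bash
python3 -m handwheel '[{"travel":[-0.02,-0.002,0.008],"dr":[0.001,-0.002,0]},{"travel":[-0.03,0,0],"dr":[0,0,0]},{"travel":[-0.04,0,0],"dr":[0,0,0]},{"travel":[-0.05,0,0],"dr":[0,0,0]},{"travel":[-0.05,0,0],"dr":[0,0,0]}]'; python3 go.py .3508 .1085 .0285 65; python3 discs.py .042
```

```text
time_s: 18.02
eef_pos: [0.3942, 0.1999, 0.0301]
eef_rot: [0.0, 0.843, 0.538, 0.001]
wrist_force: [-0.6, -0.1, -0.0]
opening: 0.219
t 18.02 pos [0.3942 0.1999 0.0301] xyaw 65.08 tilt [0.0026 0.0006] F [-0.58 -0.13 -0.02] Tq [-0.006  0.01   0.005] open 0.219
shift mm [-101.2   -0.9    1.4] units [-0.674 -0.006  0.009] turn z deg 0.08 units 0.003
shift after turn, mm [-101.2   -0.7    1.6]
dr units total [ 0.0041 -0.0031  0.0028]
[[19, 64, 4, 4, 12], [24, 66, 5, 4, 15], [30, 68, 4, 4, 13], [86, 93, 2, 5, 8]]
tray ctr [0.4898 0.4   ] yaw 68.1 len 0.0499
in lifter/TCP frame: ahead 221.8 left -2.3 mm, rel yaw 3.0
```

```bash
python3 -m handwheel '[{"travel":[-0.06,0,0],"dr":[0.001,-0.002,0]},{"travel":[-0.08,0,0],"dr":[0,0,0]},{"travel":[-0.08,0,0],"dr":[0,0,0]},{"travel":[-0.08,0,0],"dr":[0,0,0]},{"travel":[-0.08,0,0],"dr":[0,0,0]},{"travel":[-0.08,0,0],"dr":[0,0,0]},{"travel":[-0.08,0,0],"dr":[0,0,0]},{"travel":[-0.05,0,0],"dr":[0,0,0]},{"travel":[0,0,0],"dr":[0,0,0]}]'; python3 go.py .482 -.139 .1 77.3; python3 discs.py .042
```

```text
time_s: 18.92
eef_pos: [0.3527, 0.1125, 0.03]
eef_rot: [0.001, 0.843, 0.538, 0.001]
wrist_force: [-0.2, 0.4, -1.3]
opening: 0.224
t 18.92 pos [0.3527 0.1125 0.03  ] xyaw 65.10 tilt [ 0.0022 -0.0005] F [-0.18  0.43 -1.3 ] Tq [-0.034 -0.015 -0.007] open 0.224
shift mm [-173.6  223.3  -69.6] units [-1.157  1.489 -0.464] turn z deg -12.20 units -0.407
shift after turn, mm [-216.9  181.4  -70. ]
dr units total [ 0.0042 -0.0005 -0.4066]
tray ctr [0.4896 0.4002] yaw 68.4 len 0.0498
in lifter/TCP frame: ahead 318.6 left -3.0 mm, rel yaw 3.3
```

```bash
python3 -m handwheel '[{"travel":[-0.03,0,-0.1],"dr":[0,0,-0.05]},{"travel":[0,0,-0.13],"dr":[0,0,-0.1]},{"travel":[0,0,-0.13],"dr":[0,0,-0.1]},{"travel":[0,0,-0.05],"dr":[0,0,-0.1]},{"travel":[-0.08,0.06,0],"dr":[0,0,-0.04]},{"travel":[-0.15,0.12,0],"dr":[0,0,0]},{"travel":[-0.18,0.15,0],"dr":[0,0,0]},{"travel":[-0.18,0.15,0],"dr":[0,0,0]},{"travel":[-0.18,0.15,0],"dr":[0,0,0]},{"travel":[-0.18,0.15,0],"dr":[0,0,0]},{"travel":[-0.18,0.15,0],"dr":[0,0,0]},{"travel":[-0.18,0.15,0],"dr":[0,0,0]},{"travel":[-0.08,0.07,0],"dr":[0,0,0]},{"travel":[0,0,0],"dr":[0,0,0]},{"travel":[0,0,0],"dr":[0,0,0]}]'; python3 go.py .482 -.139 .02 77.3
```

```text
time_s: 20.32
eef_pos: [0.4879, -0.1369, 0.0959]
eef_rot: [0.004, 0.775, 0.632, 0.004]
wrist_force: [-1.1, 0.6, -1.5]
opening: 0.219
t 20.32 pos [ 0.4879 -0.1369  0.0959] xyaw 78.33 tilt [ 0.0106 -0.0005] F [-1.09  0.65 -1.52] Tq [ 0.044  0.024 -0.006] open 0.219
shift mm [-3.4 -6.1 75.9] units [-0.023 -0.041  0.506] turn z deg 1.03 units 0.034
shift after turn, mm [-3.4 -5.2 75.9]
dr units total [ 0.02   -0.0034  0.0342]
```

```bash
python3 -m handwheel '[{"travel":[-0.02,-0.04,0.08],"dr":[0.015,-0.003,0.02]},{"travel":[0,-0.01,0.1],"dr":[0,0,0]},{"travel":[0,-0.01,0.12],"dr":[0,0,0]},{"travel":[0,-0.01,0.1],"dr":[0,0,0]},{"travel":[0,-0.01,0.06],"dr":[0,0,0]},{"travel":[0,0,0],"dr":[0,0,0]},{"travel":[0,0,0],"dr":[0,0,0]}]'; python3 go.py .482 -.139 .005 77.3
```

```text
time_s: 20.9
eef_pos: [0.4694, -0.1277, 0.0202]
eef_rot: [-0.003, 0.777, 0.63, -0.001]
wrist_force: [0.2, 0.8, -1.4]
opening: 0.222
t 20.90 pos [ 0.4694 -0.1277  0.0202] xyaw 78.06 tilt [-0.0049  0.0036] F [ 0.25  0.77 -1.37] Tq [ 0.004  0.006 -0.043] open 0.222
shift mm [-8.5 14.7 15.1] units [-0.056  0.098  0.1  ] turn z deg 0.76 units 0.025
shift after turn, mm [-8.2 14.7 15.2]
dr units total [-0.0106 -0.0046  0.0253]
```

```bash
python3 -m handwheel '[{"travel":[-0.02,0.06,0.02],"dr":[-0.01,-0.004,0]},{"travel":[0,0,0.03],"dr":[0,0,0]},{"travel":[0,0,0.02],"dr":[0,0,0]},{"travel":[0,0,0],"dr":[0,0,0]}]'; python3 go.py .482 -.139 .005 77.3
```

```text
time_s: 21.23
eef_pos: [0.4798, -0.1326, 0.0106]
eef_rot: [0.002, 0.776, 0.63, 0.001]
wrist_force: [-0.2, -0.1, -0.1]
opening: 0.226
t 21.23 pos [ 0.4798 -0.1326  0.0106] xyaw 78.14 tilt [ 0.0032 -0.0016] F [-0.24 -0.12 -0.07] Tq [-0.015  0.01  -0.024] open 0.226
shift mm [-5.8  3.5  5.6] units [-0.039  0.023  0.037] turn z deg 0.84 units 0.028
shift after turn, mm [-5.7  3.6  5.6]
dr units total [0.0067 0.0016 0.0281]
```

```bash
python3 -m handwheel '[{"travel":[0,0,0.015],"dr":[0.006,0.001,0]},{"travel":[0,0,0.015],"dr":[0,0,0]},{"travel":[0,0,0.01],"dr":[0,0,0]},{"travel":[0,0,0],"dr":[0,0,0]}]'; python3 go.py .482 -.139 .005 77.3
```

```text
time_s: 21.57
eef_pos: [0.481, -0.1334, 0.0051]
eef_rot: [0.001, 0.776, 0.63, 0.0]
wrist_force: [0.7, 0.0, -1.1]
opening: 0.225
t 21.57 pos [ 0.481  -0.1334  0.0051] xyaw 78.12 tilt [ 0.002  -0.0014] F [ 0.65  0.04 -1.12] Tq [ 0.017  0.035 -0.005] open 0.225
shift mm [-5.2  2.1  0.1] units [-0.035  0.014  0.001] turn z deg 0.82 units 0.027
shift after turn, mm [-5.2  2.2  0.1]
dr units total [0.0043 0.0018 0.0273]
```

```bash
python3 -m handwheel '[{"travel":[0,0,0.006],"dr":[0.003,0.001,0]},{"travel":[0,0,0.004],"dr":[0,0,0]},{"travel":[0,0,0],"dr":[0,0,0]}]'; python3 -m handwheel '[{"travel":[0,0,0],"dr":[0,0,0]},{"travel":[0,0,0],"dr":[0,0,0]},{"travel":[0,0,0],"dr":[0,0,0]},{"travel":[0,0,0],"dr":[0,0,0]}]' 0;python3 go.py .481 -.1334 .105 78
```

```text
time_s: 21.82
eef_pos: [0.4811, -0.1335, 0.0053]
eef_rot: [0.0, 0.776, 0.63, -0.0]
wrist_force: [0.6, -0.5, -1.8]
opening: 0.225
time_s: 22.15
eef_pos: [0.4815, -0.1338, 0.0056]
eef_rot: [0.001, 0.777, 0.63, 0.0]
wrist_force: [-0.8, 0.4, -0.2]
opening: 0.497
t 22.15 pos [ 0.4815 -0.1338  0.0056] xyaw 78.12 tilt [ 0.001  -0.0009] F [-0.76  0.4  -0.16] Tq [0.002 0.002 0.023] open 0.497
shift mm [  0.3  -0.5 -99.4] units [ 0.002 -0.003 -0.663] turn z deg 0.12 units 0.004
shift after turn, mm [  0.3  -0.6 -99.4]
dr units total [0.0021 0.0013 0.0039]
```

```bash
python3 -m handwheel '[{"travel":[0,0,-0.1],"dr":[0,0,0]},{"travel":[0,0,-0.15],"dr":[0,0,0]},{"travel":[0,0,-0.2],"dr":[0,0,0]},{"travel":[0,0,-0.2],"dr":[0,0,0]},{"travel":[0,0,-0.2],"dr":[0,0,0]},{"travel":[0.1,0,-0.1],"dr":[0,0,0]},{"travel":[0.2,-0.05,-0.05],"dr":[0,0,0]},{"travel":[0.25,-0.06,0],"dr":[0,0,0]},{"travel":[0.25,-0.06,0],"dr":[0,0,0]},{"travel":[0.25,-0.06,0],"dr":[0,0,0]},{"travel":[0.25,-0.06,0],"dr":[0,0,0]},{"travel":[0.25,-0.06,0],"dr":[0,0,0]},{"travel":[0.25,-0.06,0],"dr":[0,0,0]},{"travel":[0.25,-0.06,0],"dr":[0,0,0]},{"travel":[0.25,-0.06,0],"dr":[0,0,0]},{"travel":[0.25,-0.06,0],"dr":[0,0,0]},{"travel":[0.25,-0.06,0],"dr":[0,0,0]},{"travel":[0.25,-0.06,0],"dr":[0,0,0]},{"travel":[0.1,-0.02,0],"dr":[0,0,0.1]},{"travel":[0,0,0],"dr":[0,0,0.1]}]' 1; python3 go.py .4893 .4000 .12 68.2; python3 - <<'E'
from blade import *
ti=img("top");hsv=cv2.cvtColor(ti,cv2.COLOR_BGR2HSV)
for nm,lo,hi,z in(("orange",(5,150,120),(20,255,255),.028),("dark",(0,0,0),(180,255,70),.0025)):
    k=cv2.inRange(hsv,lo,hi)[195:235,245:335];p=cv2.findNonZero(k).reshape(-1,2)+[245,195];print(nm,len(p),back("top",p.mean(0),z).round(4))
E
```

```text
time_s: 23.82
eef_pos: [0.4732, 0.373, 0.1641]
eef_rot: [0.002, 0.811, 0.584, 0.004]
wrist_force: [-1.1, 0.4, -0.2]
opening: 1.0
t 23.82 pos [0.4732 0.373  0.1641] xyaw 71.52 tilt [0.0094 0.0012] F [-1.06  0.44 -0.19] Tq [-0.052  0.02  -0.016] open 1.000
shift mm [30.5  6.3 44.3] units [0.204 0.042 0.296] turn z deg 3.32 units 0.111
shift after turn, mm [31.1  4.9 44.1]
dr units total [ 0.016  -0.0083  0.1107]
orange 118 [ 0.48   -0.1315  0.028 ]
dark 131 [0.518  0.0495 0.0025]
```

```bash
python3 -m handwheel '[{"travel":[0.1,0.02,0.05],"dr":[0.014,-0.007,0.05]},{"travel":[0.09,0.02,0.05],"dr":[0,0,0.05]},{"travel":[0,0,0.05],"dr":[0,0,0]},{"travel":[0,0,0],"dr":[0,0,0]},{"travel":[0,0,0],"dr":[0,0,0]}]'; python3 go.py .4893 .4000 .08 68.2
```

```text
time_s: 24.28
eef_pos: [0.4877, 0.3965, 0.1396]
eef_rot: [0.001, 0.826, 0.563, -0.001]
wrist_force: [0.1, -0.1, -0.2]
opening: 0.997
t 24.28 pos [0.4877 0.3965 0.1396] xyaw 68.57 tilt [-0.0011 -0.0023] F [ 0.12 -0.07 -0.24] Tq [ 0.009 -0.021  0.028] open 0.997
shift mm [ 4.   0.2 59.6] units [0.027 0.002 0.397] turn z deg 0.37 units 0.012
shift after turn, mm [ 3.8  0.2 59.6]
dr units total [-0.0003  0.0048  0.0123]
```

```bash
python3 -m handwheel '[{"travel":[0.02,0,0.1],"dr":[0,0.003,0.008]},{"travel":[0,0,0.12],"dr":[0,0,0]},{"travel":[0,0,0.1],"dr":[0,0,0]},{"travel":[0,0,0.05],"dr":[0,0,0]},{"travel":[0,0,0],"dr":[0,0,0]},{"travel":[0,0,0],"dr":[0,0,0]}]'; python3 go.py .4893 .4000 .033 68.2
```

```text
time_s: 24.78
eef_pos: [0.4894, 0.3949, 0.085]
eef_rot: [0.001, 0.827, 0.562, 0.0]
wrist_force: [0.0, 1.2, 0.5]
opening: 0.999
t 24.78 pos [0.4894 0.3949 0.085 ] xyaw 68.38 tilt [ 0.0012 -0.001 ] F [0.03 1.24 0.52] Tq [-0.009  0.032 -0.007] open 0.999
shift mm [ 4.7 -2.  52. ] units [ 0.032 -0.014  0.347] turn z deg 0.18 units 0.006
shift after turn, mm [ 4.7 -2.  52. ]
dr units total [0.0029 0.0009 0.0061]
```

```bash
python3 -m handwheel '[{"travel":[0.025,-0.012,0.06],"dr":[0.002,0,0.005]},{"travel":[0,0,0.08],"dr":[0,0,0]},{"travel":[0,0,0.08],"dr":[0,0,0]},{"travel":[0,0,0.06],"dr":[0,0,0]},{"travel":[0,0,0.03],"dr":[0,0,0]},{"travel":[0,0,0],"dr":[0,0,0]},{"travel":[0,0,0],"dr":[0,0,0]}]'; python3 go.py .4893 .4000 .033 68.2
```

```text
time_s: 25.37
eef_pos: [0.4903, 0.3997, 0.0361]
eef_rot: [0.0, 0.828, 0.561, 0.001]
wrist_force: [0.6, -0.4, 0.8]
opening: 0.999
t 25.37 pos [0.4903 0.3997 0.0361] xyaw 68.24 tilt [0.003  0.0009] F [ 0.6  -0.42  0.79] Tq [-0.003 -0.037 -0.045] open 0.999
shift mm [-0.1 -1.1  3.1] units [-0.001 -0.007  0.021] turn z deg 0.04 units 0.001
shift after turn, mm [-0.1 -1.1  3.1]
dr units total [ 0.0047 -0.0037  0.0012]
```

```bash
python3 -m handwheel '[{"travel":[0,-0.006,0.018],"dr":[0.004,-0.003,0]},{"travel":[0,0,0.003],"dr":[0,0,0]},{"travel":[0,0,0],"dr":[0,0,0]}]'; python3 go.py .4893 .4000 .033 68.2; python3 -m handwheel '[{"travel":[0,0,0],"dr":[0,0,0]},{"travel":[0,0,0],"dr":[0,0,0]},{"travel":[0,0,0],"dr":[0,0,0]},{"travel":[0,0,0],"dr":[0,0,0]},{"travel":[0,0,0],"dr":[0,0,0]},{"travel":[0,0,0],"dr":[0,0,0]}]' -1;python3 go.py .4893 .4000 .033 68.2
```

```text
time_s: 25.62
eef_pos: [0.4897, 0.4003, 0.033]
eef_rot: [0.0, 0.828, 0.561, 0.0]
wrist_force: [0.2, 0.0, -0.2]
opening: 0.998
t 25.62 pos [0.4897 0.4003 0.033 ] xyaw 68.24 tilt [0.0006 0.0003] F [ 0.24  0.04 -0.23] Tq [ 0.009 -0.025 -0.018] open 0.998
shift mm [-0.4 -0.2 -0. ] units [-0.002 -0.002 -0.   ] turn z deg 0.04 units 0.001
shift after turn, mm [-0.4 -0.2 -0. ]
dr units total [ 0.0008 -0.001   0.0015]
time_s: 26.12
eef_pos: [0.4912, 0.4012, 0.0356]
eef_rot: [0.0, 0.828, 0.561, 0.002]
wrist_force: [-0.7, 0.1, -0.4]
opening: 0.64
t 26.12 pos [0.4912 0.4012 0.0356] xyaw 68.25 tilt [0.0043 0.0023] F [-0.73  0.08 -0.38] Tq [ 0.029 -0.015  0.001] open 0.640
shift mm [-1.8 -1.4  2.6] units [-0.012 -0.009  0.017] turn z deg 0.05 units 0.002
shift after turn, mm [-1.8 -1.4  2.6]
dr units total [ 0.0059 -0.0072  0.0016]
```

```bash
python3 -c "
from h import *
print([back('top',(u,190),0.01)[:2].round(3).tolist() for u in(250,300,350,380)])"
python3 -m handwheel '[{"travel":[0,0,-0.03],"dr":[0.005,-0.006,0]},{"travel":[0,0,-0.06],"dr":[0,0,0]},{"travel":[0,0,-0.1],"dr":[0,0,0]},{"travel":[0,0,-0.15],"dr":[0,0,0]},{"travel":[0,0,-0.15],"dr":[0,0,0]},{"travel":[0,0,-0.15],"dr":[0,0,0]},{"travel":[0,0,-0.15],"dr":[0,0,0]},{"travel":[0,0,-0.08],"dr":[0,0,0]},{"travel":[0,0,0],"dr":[0,0,0]}]'; python3 go.py .5093 -.3335 .17 68.2
```

```text
[[0.608, 0.102], [0.606, -0.107], [0.605, -0.316], [0.604, -0.442]]
time_s: 26.87
eef_pos: [0.4898, 0.4003, 0.1741]
eef_rot: [-0.0, 0.828, 0.561, -0.002]
wrist_force: [0.7, -0.3, 0.4]
opening: 0.638
t 26.87 pos [0.4898 0.4003 0.1741] xyaw 68.24 tilt [-0.0035 -0.0018] F [ 0.71 -0.31  0.38] Tq [ 0.061 -0.07  -0.021] open 0.638
shift mm [-674.3  290.1    5.4] units [-4.495  1.934  0.036] turn z deg 0.04 units 0.001
shift after turn, mm [-674.1  290.6    4.1]
dr units total [-0.0048  0.0057  0.0015]
```

```bash
python3 -m handwheel '[{"travel":[-0.06,0.03,0],"dr":[-0.004,0.005,0]},{"travel":[-0.12,0.06,0],"dr":[0,0,0]},{"travel":[-0.18,0.08,0],"dr":[0,0,0]},{"travel":[-0.18,0.08,0],"dr":[0,0,0]},{"travel":[-0.18,0.08,0],"dr":[0,0,0]},{"travel":[-0.18,0.08,0],"dr":[0,0,0]},{"travel":[-0.18,0.08,0],"dr":[0,0,0]},{"travel":[-0.18,0.08,0],"dr":[0,0,0]},{"travel":[-0.18,0.08,0],"dr":[0,0,0]},{"travel":[-0.18,0.08,0],"dr":[0,0,0]},{"travel":[-0.18,0.08,0],"dr":[0,0,0]},{"travel":[-0.18,0.08,0],"dr":[0,0,0]},{"travel":[-0.18,0.08,0],"dr":[0,0,0]},{"travel":[-0.18,0.08,0],"dr":[0,0,0]},{"travel":[-0.18,0.08,0],"dr":[0,0,0]},{"travel":[-0.18,0.08,0],"dr":[0,0,0]},{"travel":[-0.18,0.08,0],"dr":[0,0,0]},{"travel":[-0.12,0.05,0],"dr":[0,0,0]},{"travel":[-0.06,0.02,0],"dr":[0,0,0]},{"travel":[0,0,0],"dr":[0,0,0]}]'; python3 go.py .5093 -.3335 .12 5.3
```

```text
time_s: 28.53
eef_pos: [0.4867, -0.1326, 0.1452]
eef_rot: [-0.012, 0.827, 0.561, -0.016]
wrist_force: [-0.0, 0.7, -0.0]
opening: 0.639
t 28.53 pos [ 0.4867 -0.1326  0.1452] xyaw 68.33 tilt [-0.0399  0.0017] F [-0.02  0.74 -0.05] Tq [-0.039 -0.004  0.024] open 0.639
shift mm [-178.    96.2   23.9] units [-1.187  0.641  0.16 ] turn z deg 63.03 units 2.101
shift after turn, mm [  4.  202.2  25.2]
dr units total [-0.0507  0.0622  2.1001]
```

```bash
python3 -m handwheel '[{"travel":[0,0,-0.05],"dr":[-0.036,0.012,0]},{"travel":[0,0,-0.05],"dr":[-0.03,0.01,0]},{"travel":[0,0,0],"dr":[0,0,0]},{"travel":[0,0,0],"dr":[0,0,0.06]},{"travel":[0,0,0],"dr":[0,0,0.12]},{"travel":[0,0,0],"dr":[0,0,0.16]},{"travel":[0,0,0],"dr":[0,0,0.16]},{"travel":[0,0,0],"dr":[0,0,0.16]},{"travel":[0,0,0],"dr":[0,0,0.16]},{"travel":[0,0,0],"dr":[0,0,0.16]},{"travel":[0,0,0],"dr":[0,0,0.16]},{"travel":[0,0,0],"dr":[0,0,0.16]},{"travel":[0,0,0],"dr":[0,0,0.16]},{"travel":[0,0,0],"dr":[0,0,0.16]},{"travel":[0,0,0],"dr":[0,0,0.16]},{"travel":[0,0,0],"dr":[0,0,0.1]},{"travel":[0,0,0],"dr":[0,0,0.05]},{"travel":[0,0,0],"dr":[0,0,0]}]'; python3 go.py .5093 -.3335 .12 5.3
```

```text
time_s: 30.03
eef_pos: [0.4867, -0.1095, 0.1665]
eef_rot: [-0.0, 0.997, 0.079, 0.006]
wrist_force: [0.4, 0.0, -0.7]
opening: 0.638
t 30.03 pos [ 0.4867 -0.1095  0.1665] xyaw 9.07 tilt [0.0109 0.0017] F [ 0.42  0.01 -0.68] Tq [-0.015  0.021  0.035] open 0.638
shift mm [-13.5 224.7  46.4] units [-0.09   1.498  0.309] turn z deg 3.77 units 0.126
shift after turn, mm [  1.8 225.1  46.5]
dr units total [-0.0006 -0.0212  0.1258]
```

```bash
python3 -m handwheel '[{"travel":[0,0.05,0],"dr":[0,-0.018,0.06]},{"travel":[0,0.1,0],"dr":[0,0,0.05]},{"travel":[0,0.13,0],"dr":[0,0,0]},{"travel":[0,0.13,0],"dr":[0,0,0]},{"travel":[0,0.13,0],"dr":[0,0,0]},{"travel":[0,0.13,0],"dr":[0,0,0]},{"travel":[0,0.1,0],"dr":[0,0,0]},{"travel":[0,0.05,0],"dr":[0,0,0]},{"travel":[0,0,0],"dr":[0,0,0]}]'; python3 go.py .5093 -.3335 .12 5.3
```

```text
time_s: 30.78
eef_pos: [0.5026, -0.2347, 0.1689]
eef_rot: [0.001, 0.998, 0.057, 0.004]
wrist_force: [-0.6, 0.6, -0.5]
opening: 0.643
t 30.78 pos [ 0.5026 -0.2347  0.1689] xyaw 6.50 tilt [ 0.0076 -0.0016] F [-0.62  0.57 -0.51] Tq [-0.01  -0.005  0.035] open 0.643
shift mm [-4.9 98.8 49.1] units [-0.033  0.658  0.328] turn z deg 1.20 units 0.040
shift after turn, mm [-2.5 99.  48.9]
dr units total [ 0.0045 -0.0142  0.0399]
```

```bash
python3 -m handwheel '[{"travel":[-0.01,0.05,0],"dr":[0.003,-0.012,0.035]},{"travel":[0,0.1,0],"dr":[0,0,0]},{"travel":[0,0.13,0],"dr":[0,0,0]},{"travel":[0,0.13,0],"dr":[0,0,0]},{"travel":[0,0.13,0],"dr":[0,0,0]},{"travel":[0,0.08,0],"dr":[0,0,0]},{"travel":[0,0.03,0],"dr":[0,0,0]},{"travel":[0,0,0],"dr":[0,0,0]}]'; python3 go.py .5093 -.3335 .07 5.3; python3 discs.py .175
```

```text
time_s: 31.45
eef_pos: [0.511, -0.3363, 0.1683]
eef_rot: [-0.001, 0.999, 0.049, -0.0]
wrist_force: [1.2, 0.2, -0.9]
opening: 0.642
t 31.45 pos [ 0.511  -0.3363  0.1683] xyaw 5.58 tilt [-0.0005  0.0011] F [ 1.24  0.21 -0.88] Tq [-0.04   0.074  0.013] open 0.642
shift mm [-1.4 -2.8 98.3] units [-0.009 -0.019  0.655] turn z deg 0.28 units 0.009
shift after turn, mm [-1.4 -2.9 98.3]
dr units total [-0.0021  0.0007  0.0094]
[[213, 60, 4, 5, 14], [144, 65, 26, 10, 111]]
[[212, 61, 5, 4, 15], [144, 65, 27, 10, 122]]
[[212, 61, 5, 4, 15], [144, 65, 27, 9, 114]]
  return _methods._mean(a, axis=axis, dtype=dtype,
  ret = ret.dtype.type(ret / rcount)
Traceback (most recent call last):
  File "discs.py", line 9, in <module>
    c=np.mean(L,0); w=np.array([back("top",p,z)[:2] for p in c]); w=w[np.argsort(w[:,0])]
                                                             ^
TypeError: 'numpy.float64' object is not iterable
```

```bash
python3 -m handwheel '[{"travel":[-0.009,-0.018,0.06],"dr":[-0.001,0,0.006]},{"travel":[0,0,0.1],"dr":[0,0,0]},{"travel":[0,0,0.13],"dr":[0,0,0]},{"travel":[0,0,0.13],"dr":[0,0,0]},{"travel":[0,0,0.1],"dr":[0,0,0]},{"travel":[0,0,0.06],"dr":[0,0,0]},{"travel":[0,0,0],"dr":[0,0,0]},{"travel":[0,0,0],"dr":[0,0,0]}]'; python3 go.py .5093 -.3335 .02 5.3
```

```text
time_s: 32.27
eef_pos: [0.5092, -0.3231, 0.0762]
eef_rot: [-0.001, 0.999, 0.051, -0.0]
wrist_force: [-0.0, -0.7, -0.2]
opening: 0.641
t 32.27 pos [ 0.5092 -0.3231  0.0762] xyaw 5.84 tilt [-0.0008  0.0028] F [-0.01 -0.71 -0.22] Tq [-0.016  0.023 -0.014] open 0.641
shift mm [-1.  10.5 56.2] units [-0.006  0.07   0.375] turn z deg 0.54 units 0.018
shift after turn, mm [-0.9 10.4 56.2]
dr units total [-0.0054  0.001   0.018 ]
```

```bash
python3 -m handwheel '[{"travel":[-0.005,0.04,0.02],"dr":[-0.004,0.001,0.012]},{"travel":[0,0.025,0.06],"dr":[0,0,0]},{"travel":[0,0,0.08],"dr":[0,0,0]},{"travel":[0,0,0.08],"dr":[0,0,0]},{"travel":[0,0,0.05],"dr":[0,0,0]},{"travel":[0,0,0],"dr":[0,0,0]},{"travel":[0,0,0],"dr":[0,0,0]}]'; python3 go.py .5093 -.3335 .002 5.3
```

```text
time_s: 32.85
eef_pos: [0.5111, -0.3352, 0.031]
eef_rot: [0.002, 0.999, 0.048, 0.002]
wrist_force: [0.9, -0.6, -0.2]
opening: 0.638
t 32.85 pos [ 0.5111 -0.3352  0.031 ] xyaw 5.45 tilt [ 0.0036 -0.003 ] F [ 0.95 -0.6  -0.18] Tq [-0.05  -0.034  0.033] open 0.638
shift mm [-1.7 -2.  29. ] units [-0.011 -0.013  0.193] turn z deg 0.15 units 0.005
shift after turn, mm [-1.6 -1.9 29. ]
dr units total [ 0.0064 -0.0064  0.0049]
```

```bash
python3 -m handwheel '[{"travel":[-0.01,-0.01,0.03],"dr":[0.005,-0.005,0]},{"travel":[0,0,0.05],"dr":[0,0,0]},{"travel":[0,0,0.05],"dr":[0,0,0]},{"travel":[0,0,0.02],"dr":[0,0,0]},{"travel":[0,0,0],"dr":[0,0,0]}]'; python3 go.py .5093 -.3335 .002 5.3
```

```text
time_s: 33.27
eef_pos: [0.5095, -0.3338, 0.0065]
eef_rot: [0.0, 0.999, 0.048, 0.0]
wrist_force: [-0.2, -0.3, -1.1]
opening: 0.639
t 33.27 pos [ 0.5095 -0.3338  0.0065] xyaw 5.45 tilt [ 0.0009 -0.0008] F [-0.18 -0.27 -1.11] Tq [ 0.021  0.014 -0.072] open 0.639
shift mm [-0.2 -0.4  4.5] units [-0.001 -0.002  0.03 ] turn z deg 0.15 units 0.005
shift after turn, mm [-0.2 -0.4  4.5]
dr units total [ 0.0016 -0.0015  0.005 ]
```

Now down in small steps until contact.

```bash
for i in 1; do python3 -m handwheel '[{"travel":[0,0,0.015],"dr":[0.001,-0.001,0]},{"travel":[0,0,0],"dr":[0,0,0]}]'; done; python3 -m handwheel '[{"travel":[0,0,0.01],"dr":[0,0,0]}]'; python3 -m handwheel '[{"travel":[0,0,0.007],"dr":[0,0,0]},{"travel":[0,0,0.0],"dr":[0,0,0]}]'; python3 go.py .5093 -.3335 .001 5.3
```

```text
time_s: 33.43
eef_pos: [0.5094, -0.3336, 0.0038]
eef_rot: [-0.0, 0.999, 0.048, -0.0]
wrist_force: [0.2, -0.4, -1.1]
opening: 0.644
time_s: 33.52
eef_pos: [0.5097, -0.3339, 0.0026]
eef_rot: [0.0, 0.999, 0.048, 0.0]
wrist_force: [0.4, 0.1, -0.3]
opening: 0.645
time_s: 33.68
eef_pos: [0.51, -0.3341, 0.0027]
eef_rot: [0.0, 0.999, 0.048, 0.0]
wrist_force: [-0.1, -0.3, -1.0]
opening: 0.64
t 33.68 pos [ 0.51   -0.3341  0.0027] xyaw 5.47 tilt [ 0.0005 -0.0008] F [-0.07 -0.34 -1.03] Tq [-0.061 -0.026  0.022] open 0.640
shift mm [-0.6 -0.7  1.7] units [-0.004 -0.005  0.011] turn z deg 0.17 units 0.006
shift after turn, mm [-0.6 -0.7  1.7]
dr units total [ 0.0015 -0.0008  0.0057]
```

```bash
python3 -m handwheel '[{"travel":[0,0,0.012],"dr":[0.001,0,0]},{"travel":[0,0,0.008],"dr":[0,0,0]}]'; python3 -m handwheel '[{"travel":[0,0,0.01],"dr":[0,0,0]},{"travel":[0,0,0.0],"dr":[0,0,0]}]'; python3 go.py .5093 -.3335 .001 5.3
```

```text
time_s: 33.85
eef_pos: [0.5103, -0.3344, 0.0022]
eef_rot: [0.0, 0.999, 0.048, 0.0]
wrist_force: [-5.3, 3.7, 11.0]
opening: 0.64
time_s: 34.02
eef_pos: [0.5105, -0.3345, 0.0029]
eef_rot: [0.0, 0.999, 0.048, 0.0]
wrist_force: [-0.3, -0.3, -0.4]
opening: 0.641
t 34.02 pos [ 0.5105 -0.3345  0.0029] xyaw 5.51 tilt [ 0.0003 -0.0009] F [-0.3  -0.3  -0.37] Tq [0.038 0.026 0.016] open 0.641
shift mm [-1.1 -1.2  1.9] units [-0.007 -0.008  0.013] turn z deg 0.21 units 0.007
shift after turn, mm [-1.1 -1.1  1.9]
dr units total [ 0.0017 -0.0005  0.007 ]
```

```bash
python3 -m handwheel '[{"travel":[0,0,0.009],"dr":[0,0,0]}]'; python3 -m handwheel '[{"travel":[0,0,0.002],"dr":[0,0,0]},{"travel":[0,0,0],"dr":[0,0,0]},{"travel":[0,0,0],"dr":[0,0,0]},{"travel":[0,0,0],"dr":[0,0,0]}]' 0.6; python3 go.py .5093 -.3335 .12 5.3
```

```text
time_s: 34.1
eef_pos: [0.5109, -0.335, 0.0022]
eef_rot: [0.001, 0.999, 0.048, 0.001]
wrist_force: [-2.4, 1.3, 24.0]
opening: 0.643
time_s: 34.43
eef_pos: [0.5112, -0.3352, 0.0014]
eef_rot: [0.001, 0.999, 0.048, 0.001]
wrist_force: [1.5, -0.4, -0.4]
opening: 0.796
t 34.43 pos [ 0.5112 -0.3352  0.0014] xyaw 5.50 tilt [ 0.002  -0.0023] F [ 1.51 -0.43 -0.42] Tq [-0.015 -0.016 -0.029] open 0.796
shift mm [  -1.5   -1.6 -118.6] units [-0.01  -0.011 -0.791] turn z deg 0.20 units 0.007
shift after turn, mm [  -1.7   -1.9 -118.6]
dr units total [ 0.0048 -0.0033  0.0068]
```

Released. I'll rise straight up, then back away.

```bash
python3 -m handwheel '[{"travel":[0,0,-0.06],"dr":[0.004,-0.003,0]},{"travel":[0,0,-0.08],"dr":[0,0,0]},{"travel":[0,0,-0.12],"dr":[0,0,0]},{"travel":[0,0,-0.15],"dr":[0,0,0]},{"travel":[0,0,-0.2],"dr":[0,0,0]},{"travel":[0,0,-0.2],"dr":[0,0,0]},{"travel":[0,0,-0.2],"dr":[0,0,0]},{"travel":[-0.15,0,-0.1],"dr":[0,0,0]},{"travel":[-0.2,0,0],"dr":[0,0,0]},{"travel":[-0.2,0,0],"dr":[0,0,0]},{"travel":[-0.2,0,0],"dr":[0,0,0]},{"travel":[-0.1,0,0],"dr":[0,0,0]},{"travel":[0,0,0],"dr":[0,0,0]}]'; python3 discs.py .011; python3 go.py .4 -.33 .2 5.3;  python3 - <<'E'
from h import *
ti=img("top");si=img("scene")
f=lambda i,x,y,w,h,s:cv2.convertScaleAbs(cv2.resize(i[y:y+h,x:x+w],None,fx=s,fy=s,interpolation=cv2.INTER_CUBIC),alpha=1.4)
o=np.zeros((600,800,3),np.uint8);o[:280,:]=f(ti,240,185,160,56,5);o[285:585,:400]=f(si,240,185,100,75,4);o[285:585,400:]=f(ti,100,160,160,120,2.5)
cv2.imwrite("pics/f1.png",o)
E
```

```text
time_s: 35.52
eef_pos: [0.3817, -0.3487, 0.1902]
eef_rot: [0.006, 0.999, 0.05, 0.003]
wrist_force: [-0.4, -0.5, -0.1]
opening: 0.8
[[203, 55, 4, 4, 13], [204, 61, 3, 4, 11], [144, 65, 4, 5, 9], [156, 67, 1, 1, 1], [204, 67, 4, 4, 13], [158, 68, 13, 6, 42], [149, 70, 2, 1, 2], [154, 71, 3, 1, 3]]
[[203, 55, 4, 4, 12], [204, 61, 4, 4, 13], [144, 65, 4, 5, 8], [156, 67, 2, 1, 2], [204, 67, 5, 5, 15], [159, 68, 12, 6, 43], [149, 70, 3, 1, 3], [154, 71, 2, 1, 2]]
tray ctr [ 0.5088 -0.3334] yaw 4.2 len 0.0506
in lifter/TCP frame: ahead 127.9 left 2.5 mm, rel yaw -1.5
t 35.67 pos [ 0.3844 -0.3486  0.1898] xyaw 5.82 tilt [ 0.0083 -0.0106] F [ 0.27 -0.42  0.78] Tq [-0.038 -0.014  0.01 ] open 0.802
shift mm [ 17.5 -16.8 -10.2] units [ 0.116 -0.112 -0.068] turn z deg 0.52 units 0.017
shift after turn, mm [ 17.2 -17.1 -10.2]
dr units total [ 0.0216 -0.0139  0.0172]
```

View pics/f1.png

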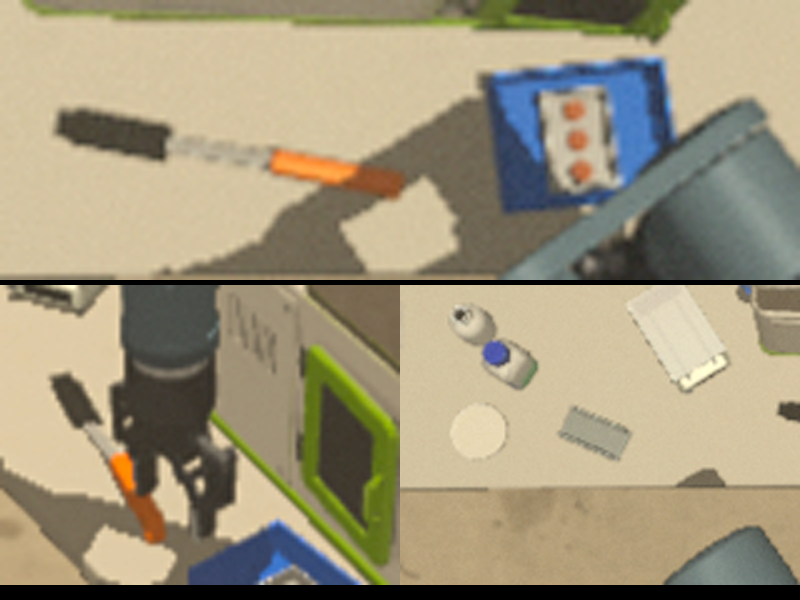

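The last picture shows the tray in the blue box with its three discs at (573, 110–170), the lifter flat on the bench from (55,125) to (400,185), and the stand empty. The petri dish and bottle are where they were, and the robot is clear. Handing in.

```bash
python3 -c "
from bench import ctrl
print(ctrl.hand_in())"
```

```text
the job is handed in; nothing more can be done
None
```

The job is done and handed in, at about 36 s on the robot clock; no verdict was reported. I lifted the tray out of the drying chamber on the blade and set it on the cooling stand's rails. I then drew the lifter out and laid it flat near its starting place. Last, I gripped the tray by its long sides, lowered it to the floor of the blue box and let go.

**Final checks**
- **Tray:** it is in the box, within about 1 mm of centre and about 1° off the box's x axis. The wrist force showed it touching the floor (11 N, then 24 N) before I opened the fingers.
- **Lifter and bench:** the lifter lies flat, the stand and chamber are empty, and the petri dish and bottle are where they were. I did not re-check the marker pen at the end, but nothing went near it.
- **Robot:** it ended about 0.19 m above the bench, touching nothing.

**What went less well**
- **Tilt in transit:** while I carried the gripped tray across, the tool drifted to about 2.3° off level. I corrected it straight away, before going on to the box.
- **Angle on the stand:** the tray sat about 1° off the rails' direction, resting on both.
- **Disc check over the box:** this failed because the arm hid two of the discs. Once the arm had backed off, all three were visible.

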